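# Pry the tight top plate of a die set up to its stop collars

## Robot

A 7-joint arm with a two-finger parallel gripper is mounted at the origin on the work surface. World frame = base frame: x ahead of the robot, y to its left, z up, the work surface at z = 0. Lengths are in m, angles in degrees, forces in N, time in s.
With the tool pointing down it reaches from about 0.4 to 0.875 m from the base axis. Payload 6.5 kg.
Tool frame: the origin (TCP) lies midway between the tips of the shut fingers; the grasp point (between the pads) lies env.hold_point_z behind it (env.hold_point_z is the distance from the TCP to the grasp point, in m); z points along the fingers, y is the direction in which the jaws open and shut (so a half turn about z gives the same grasp; the last joint's range is limited). The gripper opens to 88 mm and grips with 3 to 60 N. Pads are 18 mm wide; open, the fingers measure 123 mm over their backs; the gripper's body (75 mm by 187 mm) begins 45 mm behind the grasp point.
Start: joints at [-72.72, 30.733, -0.252, 88.115, 0.149, 61.152, -4.079], TCP at [0.234, 0.607, 0.239] pointing down, gripper open.
Joint ranges: [-154.64, 154.64], [-21.42, 123.67], [-72.66, 72.17], [13.99, 137.28], [-74.86, 254.86], [10.95, 109.41], [-158.01, 158.01]. Speed limits (degrees/s): [136.94, 136.94, 180, 180, 180, 180, 180].

## Interface

Orientations are given as [roll, pitch, yaw] about the fixed x, y, z axes, in that order (R = Rz(yaw) Ry(pitch) Rx(roll)).
In Python, from workcell import env, eyes gives the robot as it stands. The module is installed in compiled form; this text tells all that it offers.
- The arm moves only by the tool play_rows, never from a script. Its argument "increments" is one flat list of numbers, 7 for each row, row after row: the turn, a rotation vector about the tool's x, y, z in degrees, then the shift along the tool's x, y, z in m, then the finger opening in m, from 0 to 0.0881. A call has exactly 5 rows; each row is the pose to reach, as a shift and turn from the pose commanded when the call began, along the tool's axes at that moment; what a row does not reach only later rows make up. A row lasts 1/8 s, in which the tool goes at most 62.5 mm and 10.7 degrees, less where a joint would pass 70% of its speed; a pose out of reach is approached as far as the arm can. A call with a gripper value outside its range is refused whole. The fingers move at their own pace and stop on an object; "grip_force" is the grip in N (left out, the last holds). Time passes only in rows, so rows that repeat a pose let the fingers close, or fill a call up. It gives the time, the measured TCP pose, the force and the opening at its end, in the units of the state.
- env.state(): the state, without advancing time (a new reading comes with each control period).
- eyes.camera(name): name is "scene" or "side" or "wrist"; returns the picture (400x640x3 uint8, red, green, blue); there is no depth.
- eyes.camera_info(name): a dict with "fx", "fy", "cx", "cy" (pixels), "D" ([k1, k2, p1, p2, k3] as OpenCV has them; the pictures are not rectified), "R" (3x3) and "t" (3): a world point X has camera coordinates R X + t; the wrist camera has in their place "T_tool_cam" (4x4, takes a point from camera to tool coordinates, whose origin is the TCP and whose axes are the flange's). Camera axes: x right, y down, z forward; pixel columns grow to the right and rows downward; lengths in m; the calibration is good to about 2 mm. A picture is of the moment at which its call begins: read the wrist's pose just before it. camera_info takes no time and is no camera call.
- env.close_job(): hands the job in, once; it reports no verdict.
The state is a dict: "t": time; "qpos": joint angles; "joint_vel": joint speeds; "joint_torque": joint torques, N m; "tcp_pos": TCP position; "eef_rot": TCP orientation; "wrist_force": force on the tool from outside, world axes, zero at the start; "moment": the same for the moment, N m; "grip_width": opening from 0.0 (shut) to 1.0 (fully open).
Only numpy, scipy, OpenCV 4.12 (cv2) and the standard library are available. Lean on these libraries where they do the work, as an engineer would, in place of code of your own. Each camera call takes 0.05 s, during which the arm holds its last target.

## Task

The heavy top plate of the die set has stuck low on its guide posts. Take the pry bar from its rest, put its toe well into the plate's pry slot with the shaft lying over the fulcrum block, and press the handle down to lever the plate up, with the bar alone, until it bears against the stop collars, without forcing it further once it is there. Then draw the bar out and lay it back on its rest, leaving the tool holders and the bearing alone.

Things in the scene. Friction and masses are not known exactly. Their poses are not given: they have to be found in the camera images.
- die: Fixed steel die set: bolster 130 x 170 x 45 mm, on it the lower shoe 110 x 150 mm with its top 75 mm above the bench, and four guide posts (18 mm thick, 137 mm high) at x = +-36, y = +-58 mm, with stop collars. Origin: under the bolster's centre, at bench level. x points from the slotted face into the die set, y along that face, z up.
- top_plate: Heavy steel top plate of the die set, 110 x 150 x 32 mm, 2 to 3 kg, sliding only up and down, stiffly, on the guide posts; it stays where it is left. Origin: centre of its underside, axes as the die set. Underside 75 mm above the bench when shut (starts 0 to 3 mm above that), 85 mm at the collars. A round shank 40 x 22 mm stands on it. Not to be touched by the gripper.
- slot (a point): Middle of the mouth of the pry slot, at the level of its roof, moving with the top plate; axes as the die set (x points into the slot). The slot is cut in the underside of the plate's -x face: 46 mm wide (y), 24 mm deep (x), its roof 16 mm above the plate's underside; its floor is the lower shoe's top, 75 mm above the bench.
- crest (a point): Middle of the fulcrum block's crest, 77 mm above the bench, where the bar's shaft rests. The crest is rounded (radius 8 mm) and runs along the block's y, 22 to 30 mm in front of the slot's mouth; two cheeks, 32 mm apart inside, rise 12 mm above it and keep the bar between them.
- bar: Loose steel pry bar, 0.5 kg, 297 mm long. Origin: underside of the straight shaft at the grip place, within 10 mm of the centre of mass; x along the bar to the toe, z up. Shaft 20 wide x 12 mm high, x = -60 to 120 mm; black handle 24 wide x 16 mm high (z 0 to 16), x = -146 to -60 mm; toe 18 wide x 6 mm thick, x = 120 to 150 mm, bent up 0.25 rad. Starts level, right way up, on its rest.
- toe (a point): Upper edge of the end of the bar's toe: in the bar's frame at x = 150, y = 0, z = 14.3 mm.
- push (a point): Push place on top of the handle, in the bar's frame at x = -125, y = 0, z = 16 mm (20 mm short of the handle's end).
- fulcrum: Fixed dark steel fulcrum block, 36 x 50 mm (x, y) with a foot 90 mm wide; origin under its centre at bench level, axes parallel to the die set's.
- rest: Fixed rest for the bar: plate 200 x 60 x 10 mm with two saddles at x = +-75 mm (14 mm thick along x), tops 45 mm above the bench, each with two cheeks 32 mm apart inside and 11 mm high. Origin: under its centre, at bench level; x is the bar's direction. The bar lies in it level with its origin 45 mm above the rest's origin and its toe towards +x.
- holder_a: Loose dark steel tool holder, 62 mm wide, 85 mm high, standing upright; origin at the centre of its foot. To be left alone.
- holder_b: Loose dark steel tool holder, 62 mm wide, 70 mm high, standing upright; origin at the centre of its foot. To be left alone.
- bearing: Loose steel bearing ring lying flat, 52 mm outside diameter, 16 mm high; origin at the centre of its underside. To be left alone.
- collars (a point): Centre of the plane of the stop collars' undersides, 117 mm above the bench. Each collar is 30 mm wide, on a guide post. The top plate's upper face (32 mm above its origin) must come up to this plane within 0.7 mm; there its resistance rises sharply.
- roof (a point): Where the toe bears on the slot's roof, 15 mm in from the mouth, moving with the plate. Lifting here takes 55 to 75 N, that is roughly 10 to 16 N pressed down at the handle's push place. More than 130 N here (roughly 24 N at the push place) is forcing it and a fault.

How it is judged (in metres and radians):
On the way, in this order (a step that is already met when the one before it is completed fails the run):
1. the toe is at least 12 mm inside the pry slot, with the shaft resting on the fulcrum block (x of toe in the frame of slot above 0.012 m and y of toe in the frame of slot between -0.018 and 0.018 m and z of toe in the frame of slot below 0.004 m and contact force between bar and fulcrum above 1 N), for 0.2 s.
2. the top plate is levered up to the stop collars by the bar, which bears on plate and fulcrum (z of top_plate in the frame of die above 0.0843 m and contact force between bar and top_plate above 3 N and contact force between bar and fulcrum above 3 N), for 0.2 s.
At the end, for the whole second after the job is handed in: The top plate stands within 0.7 mm of its stop collars (its underside 85 mm above the bench), and the bar lies still, level and right way up in both saddles of its rest, within 25 mm lengthwise and 12 mm sideways of the rest's centre (z of top_plate in the frame of die above 0.0843 m and x of bar in the frame of rest between -0.025 and 0.025 m and y of bar in the frame of rest between -0.012 and 0.012 m and z of bar in the frame of rest between 0.04 and 0.05 m and angle between the x axis of bar and the x axis of rest, either way round below 0.12 rad and angle between bar's own z axis and vertical below 0.1 rad and linear speed of bar below 0.02 m/s); the robot touches nothing.
It fails at once if the plate is forced: more than 130 N between bar and top plate (contact force between bar and top_plate above 130 N).
It fails at once if the gripper or arm touches the top plate with more than 3 N (contact force between any of the fingers, the arm and top_plate above 3 N).
It fails at once if a tool holder or the bearing is shifted by more than 20 mm (distance of any of holder_a, holder_b, bearing from where it was at the start of the episode above 0.02 m).
It also fails if it takes over 72 s, if anything falls off the work surface, if the arm or the gripper's body presses on something with over 40 N, if the wrist force passes 120 N, or if a joint passes its speed limit or range.

## Working session

There is one attempt and no reset: what is moved stays moved. The work goes in short steps, Python scripts to look and compute and a tool call to move; the robot and the scene stay as the last step left them, time stands still between calls to the robot, and variables do not carry over. Pictures are saved under pics/ and viewed, and the job is handed in when it is done.

Besides the shell and the picture viewer there is one more tool, called after "Request:" as name(argument=value, ...) on one line, values as JSON. play_rows: Moves the arm, as the interface text tells. Its arguments: {"type":"object","properties":{"increments":{"type":"array"},"grip_force":{"type":"number"}},"required":["increments"]}

```bash
mkdir -p pics; ls
cat > h.py <<'E'
import numpy as np, cv2
from workcell import env, eyes
from scipy.spatial.transform import Rotation as Ro
E
python3 - <<'E'
from h import *
print(env.state(), env.hold_point_z)
for n in ("scene","side","wrist"):
    print(n, eyes.camera_info(n))
    cv2.imwrite(f"pics/{n}0.png", eyes.camera(n)[:,:,::-1])
E
```

```text
pics
{'t': 0.0, 'qpos': array([-72.72075859,  30.78001486,  -0.25568638,  88.16719435,
         0.15013991,  61.15177063,  -4.0799596 ]), 'joint_vel': array([-0.04245361, -0.06635355,  0.1054639 , -0.11148586,  0.0007881 ,
        0.04866137,  0.0093951 ]), 'joint_torque': array([-1.06930844e-05, -5.70991659e+01,  9.90795158e-01, -2.51599610e+01,
       -5.62214025e-02,  1.78820884e-02,  1.70617814e-04]), 'tcp_pos': array([0.23349787, 0.60597989, 0.23783422]), 'eef_rot': array([-1.79901642e+02,  7.55445627e-03,  1.58933143e+02]), 'wrist_force': array([-0.47974403, -0.47704724, -0.59775846]), 'moment': array([ 0.02527055, -0.02430271,  0.01364443]), 'grip_width': 0.9992191898399885} 0.0187
scene {'fx': 401.87200556117637, 'fy': 401.87200556117637, 'cx': 318.60465846774775, 'cy': 194.90610478156563, 'D': array([0.01424337, 0.        , 0.        , 0.        , 0.        ]), 'R': array([[ 0.4453247 ,  0.89534657,  0.00635838],
       [ 0.71784202, -0.3527756 , -0.60021014],
       [-0.53515301,  0.27185271, -0.79981708]]), 't': array([-0.24955875, -0.34628447,  1.39517492])}
side {'fx': 4
[... 212 characters left out ...]
-0.01666346],
       [-0.4796328 , -0.60197881, -0.63841514],
       [ 0.38080224,  0.51268042, -0.76951182]]), 't': array([-0.41977136,  0.33690334,  0.86501917])}
wrist {'fx': 291.223657559506, 'fy': 291.223657559506, 'cx': 317.5622478933658, 'cy': 201.36512784686312, 'D': array([0.01170315, 0.        , 0.        , 0.        , 0.        ]), 'T_tool_cam': array([[ 6.66349828e-04, -9.64481014e-01, -2.64151337e-01,
         6.66580656e-02],
       [ 9.99999686e-01,  5.29568700e-04,  5.89020914e-04,
         1.22330366e-04],
       [-4.28213208e-04, -2.64151647e-01,  9.64481065e-01,
        -1.44721365e-01],
       [ 0.00000000e+00,  0.00000000e+00,  0.00000000e+00,
         1.00000000e+00]])}
```

View pics/scene0.png

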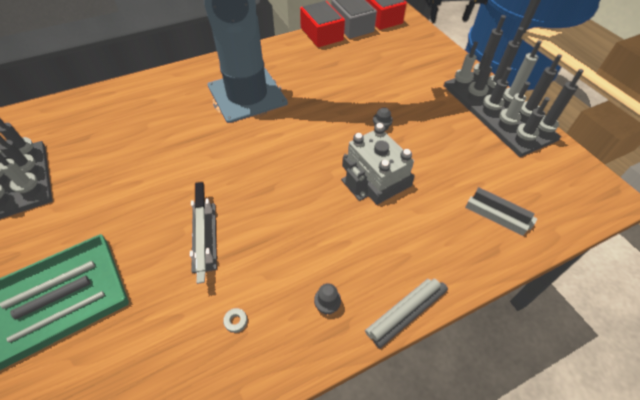

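View pics/side0.png

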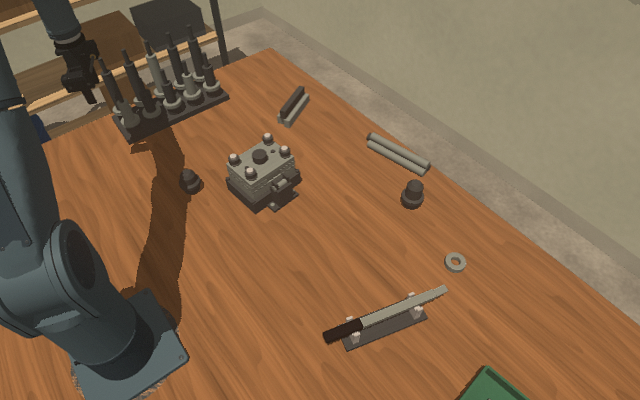

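View pics/wrist0.png

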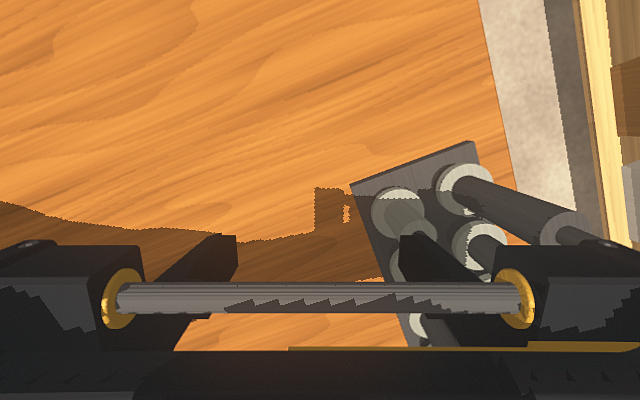

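The scene view shows the bar on its rest at about (203,235), the die at (380,165) with the fulcrum at its lower left (358,185), the bearing at (235,320), and the holders at (327,298) and (383,117). The side view has the bar at (385,315) and the die at (262,175). I'll zoom in next.

Run:
```python
import cv2
a=cv2.imread('pics/scene0.png');b=cv2.imread('pics/side0.png')
def c(im,x,y,w,h,n):
    cv2.imwrite(n,cv2.resize(im[y:y+h,x:x+w],None,fx=800/w,fy=800/w,interpolation=cv2.INTER_CUBIC))
c(a,150,170,160,120,'pics/a1.png');c(a,320,100,120,90+20,'pics/a2.png')
c(b,310,260,160,100,'pics/b1.png');c(b,210,120,110,82+10,'pics/b2.png')
```

```text
(no output)
```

View pics/a1.png

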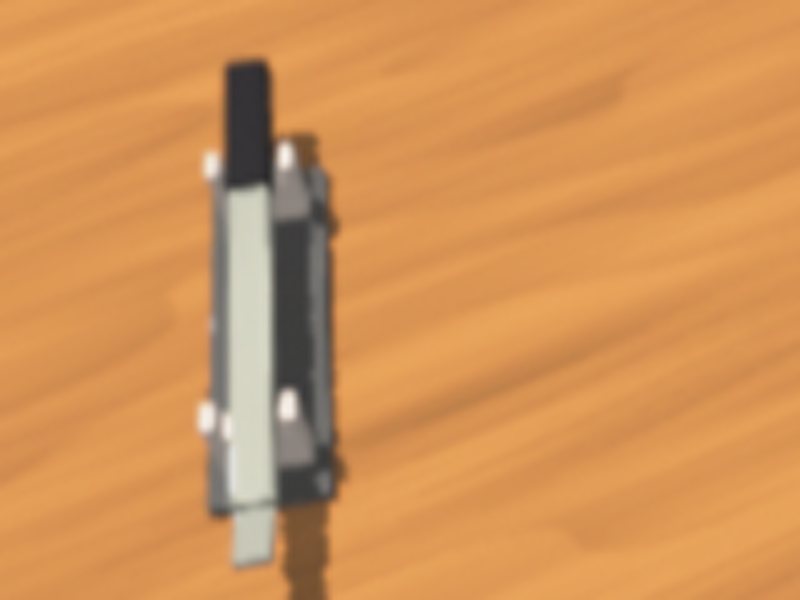

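View pics/a2.png

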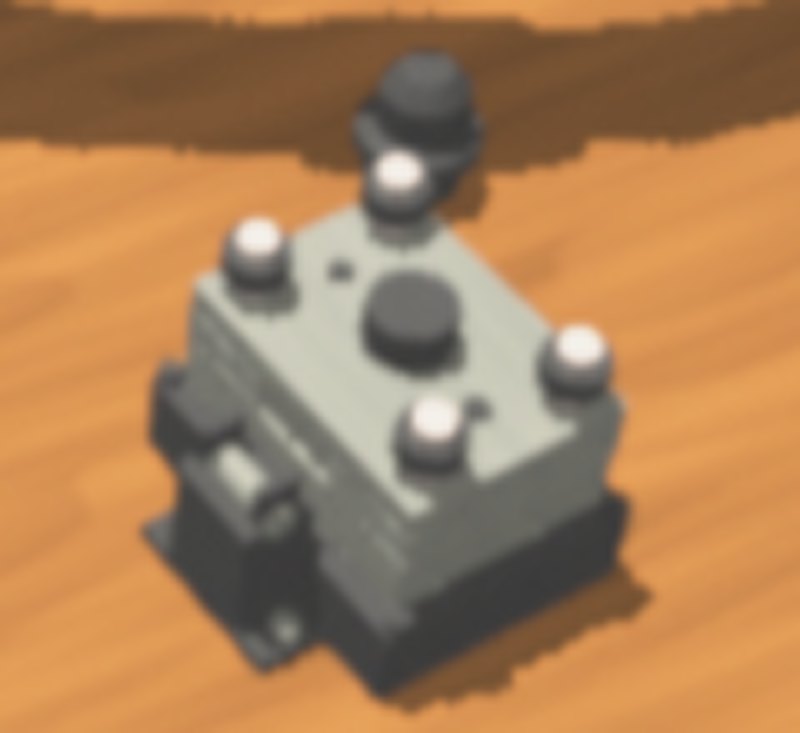

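View pics/b1.png

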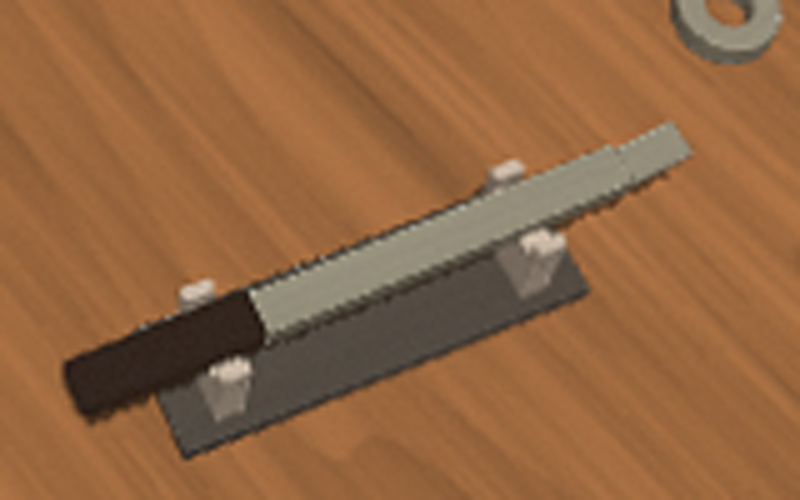

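View pics/b2.png

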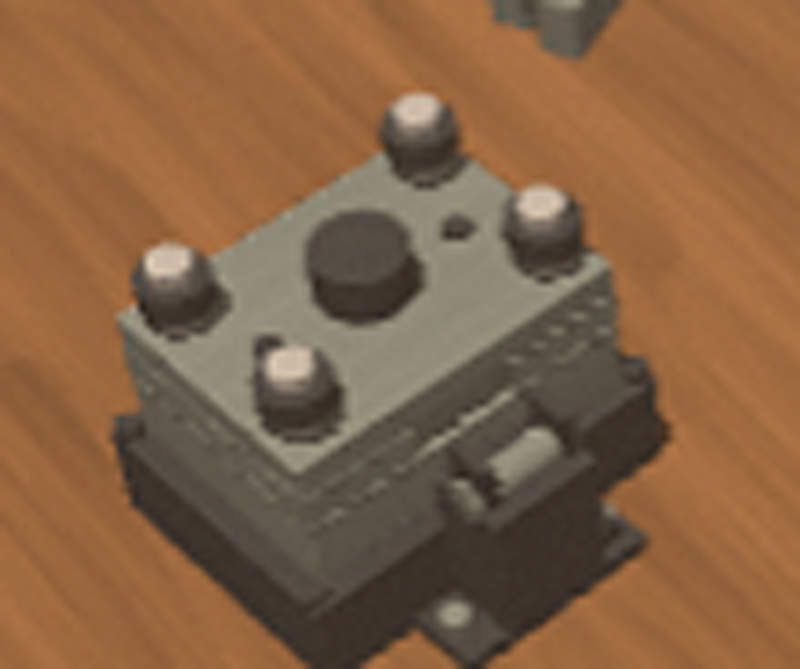

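```bash
cat >> h.py <<'E'
I={n:eyes.camera_info(n) for n in ("scene","side")}
def K(c): return np.array([[c['fx'],0,c['cx']],[0,c['fy'],c['cy']],[0,0,1.]])
def tri(pa,pb,ca='scene',cb='side'):
    out=[]
    for p,q in zip(pa,pb):
        P=[]
        u=[]
        for c,x in ((I[ca],p),(I[cb],q)):
            u.append(cv2.undistortPoints(np.array([[x]],float),K(c),c['D']).reshape(2))
            P.append(np.c_[c['R'],c['t']])
        X=cv2.triangulatePoints(P[0],P[1],u[0].reshape(2,1),u[1].reshape(2,1)).ravel()
        out.append(X[:3]/X[3])
    return np.array(out)
def proj(X,n):
    c=I[n]; return cv2.projectPoints(np.asarray(X,float).reshape(-1,3),cv2.Rodrigues(c['R'])[0],c['t'],K(c),c['D'])[0].reshape(-1,2)
def un(L,s,o): return [((x+.5)/s-.5+o[0],(y+.5)/s-.5+o[1]) for x,y in L]
def ray(p,n):
    c=I[n];u=cv2.undistortPoints(np.array([[p]],float),K(c),c['D']).reshape(2)
    d=c['R'].T@np.r_[u,1]; return -c['R'].T@c['t'], d/np.linalg.norm(d)
def atz(p,n,z):
    o,d=ray(p,n); return o+d*(z-o[2])/d[2]
E
python3 - <<'E'
from h import *
np.set_printoptions(precision=4,suppress=True)
A1=lambda L:un(L,5,(150,170));A2=lambda L:un(L,800/120,(320,100))
B1=lambda L:un(L,5,(310,260));B2=lambda L:un(L,800/110,(210,120))
print('posts FL? ',tri(A2([(259,236),(399,170),(435,416),(581,345)]),B2([(290,365),(170,262),(542,203),(420,110)])))
print('crest',tri(A2([(242,470)]),B2([(525,452)])))
print('shank top',tri(A2([(413,305)]),B2([(360,245)])))
print('rest cheeks',tri(A1([(211,165),(286,155),(206,416),(288,405)]),B1([(197,290),(232,370),(506,170),(542,240)])))
print('other order',tri(A1([(211,165),(286,155),(206,416),(288,405)]),B1([(232,370),(197,290),(542,240),(506,170)])))
# single-ray at plane heights
for nm,L,M,z in (('handle end',[(228,65),(270,62)],[(66,365),(86,412)],.061),('bound',[(228,187),(272,183)],[(249,290),(262,335)],.057),('shaftend',[(228,503),(277,498)],[(612,146),(625,178)],.057),('toe',[(233,566),(272,560)],[(673,122),(692,152)],.0593)):
    print(nm,[atz(p,'scene',z) for p in A1(L)],[atz(p,'side',z) for p in B1(M)])
for n,p,q in(('bearing',(235,320),(455.5,262)),('hb',(327,289),(415,184)),('ha',(383,115),(187,175))): print(n,tri([p],[q]))
E
```

```text
posts FL?  [[0.4577 0.1696 0.1391]
 [0.4506 0.2401 0.14  ]
 [0.5727 0.1808 0.1403]
 [0.5663 0.2519 0.1401]]
crest [[0.5237 0.129  0.0836]]
shank top [[0.5124 0.2103 0.1325]]
rest cheeks [[ 0.4224 -0.2812  0.0779]
 [ 0.4159 -0.2749  0.0393]
 [ 0.5628 -0.3226  0.076 ]
 [ 0.5617 -0.3177  0.0409]]
other order [[ 0.4133 -0.2958  0.0579]
 [ 0.4246 -0.2596  0.0581]
 [ 0.5563 -0.3373  0.0581]
 [ 0.568  -0.3024  0.0576]]
handle end [array([ 0.3549, -0.2693,  0.061 ]), array([ 0.3628, -0.2484,  0.061 ])] [array([ 0.3599, -0.2524,  0.061 ]), array([ 0.354, -0.273,  0.061])]
bound [array([ 0.4302, -0.2919,  0.057 ]), array([ 0.4377, -0.2708,  0.057 ])] [array([ 0.4424, -0.2736,  0.057 ]), array([ 0.4334, -0.292 ,  0.057 ])]
shaftend [array([ 0.605, -0.342,  0.057]), array([ 0.6126, -0.3209,  0.057 ])] [array([ 0.6139, -0.3244,  0.057 ]), array([ 0.6067, -0.3386,  0.057 ])]
toe [array([ 0.6379, -0.3485,  0.0593]), array([ 0.6429, -0.3319,  0.0593])] [array([ 0.643 , -0.3341,  0.0593]), array([ 0.6383, -0.3494,  0.0593])]
bearing [[ 0.7388 -0.3008  0.0119]]
hb [[ 0.7924 -0.0965  0.0842]]
ha [[0.3418 0.3351 0.0552]]
```

```bash
cat >> h.py <<'E'
def RR(p,y): return Ro.from_euler('xyz',[180,p,y],degrees=True)
def cur():
    s=env.state(); return np.array(s['tcp_pos']),Ro.from_euler('xyz',s['eef_rot'],degrees=True)
def rows(wps,grip,base=None):
    """wps: list of (x,y,z,pitch,yaw); prints 5-row calls, all relative to base (cur) per call, assuming last wp of a call reached"""
    p0,R0=cur() if base is None else base
    for k in range(0,len(wps),5):
        ch=wps[k:k+5]; ch=ch+[ch[-1]]*(5-len(ch)); out=[]
        for w in ch:
            R=RR(w[3],w[4]); d=R0.inv().apply(np.array(w[:3])-p0); rv=(R0.inv()*R).as_rotvec(degrees=True)
            out.append([*np.round(rv,2),*np.round(d,4),grip])
        print([float(round(x,4)) for r in out for x in r])
        p0=np.array(w[:3]);R0=RR(w[3],w[4])
E
python3 - <<'E'
from h import *
a0,a1=np.radians(68.9),np.radians(-31.12); r0,r1=.6494,.581
W=[]
for i in range(1,21):
    s=i/20; a=a0+s*(a1-a0); r=r0+s*(r1-r0)
    W.append((r*np.cos(a),r*np.sin(a),.238+(.20-.238)*s,0,158.93+s*(-16-158.93)))
rows(W,.088)
E
```

```text
[-0.08, 0.01, 8.75, -0.0566, -0.006, 0.002, 0.088, -0.07, 0.02, 17.49, -0.1119, -0.0168, 0.0039, 0.088, -0.07, 0.02, 26.24, -0.1657, -0.0323, 0.0058, 0.088, -0.07, 0.03, 34.99, -0.2177, -0.0523, 0.0077, 0.088, -0.07, 0.03, 43.73, -0.2675, -0.0766, 0.0097, 0.088]
[0.0, -0.0, 8.75, -0.0538, 0.0121, 0.0019, 0.088, 0.0, -0.0, 17.49, -0.1081, 0.0193, 0.0038, 0.088, 0.0, -0.0, 26.24, -0.1626, 0.0218, 0.0057, 0.088, 0.0, -0.0, 34.99, -0.2168, 0.0195, 0.0076, 0.088, 0.0, -0.0, 43.73, -0.2703, 0.0125, 0.0095, 0.088]
[0.0, -0.0, 8.75, -0.0458, 0.0278, 0.0019, 0.088, 0.0, -0.0, 17.49, -0.0937, 0.0514, 0.0038, 0.088, -0.0, -0.0, 26.24, -0.1431, 0.0706, 0.0057, 0.088, -0.0, -0.0, 34.99, -0.1938, 0.0854, 0.0076, 0.088, 0.0, -0.0, 43.73, -0.2452, 0.0955, 0.0095, 0.088]
[0.0, -0.0, 8.75, -0.0336, 0.0399, 0.0019, 0.088, -0.0, -0.0, 17.49, -0.0703, 0.0765, 0.0038, 0.088, 0.0, -0.0, 26.24, -0.1099, 0.1095, 0.0057, 0.088, -0.0, -0.0, 34.99, -0.152, 0.1388, 0.0076, 0.088, 0.0, -0.0, 43.73, -0.1962, 0.1641, 0.0095, 0.088]
```

Request:
play_rows(increments=[0,0,8.75,-0.0566,-0.006,0.002,0.088,0,0,17.5,-0.112,-0.017,0.004,0.088,0,0,26.25,-0.166,-0.032,0.006,0.088,0,0,35,-0.218,-0.052,0.008,0.088,0,0,43.75,-0.2675,-0.0766,0.0097,0.088])

```text
t: 0.78
tcp_pos: [0.457, 0.4375, 0.2287]
eef_rot: [-180.0, 0.0, 114.9]
wrist_force: [-0.1, -0.6, -0.6]
grip_width: 0.997
```

Request:
play_rows(increments=[0,0,8.75,-0.054,0.012,0.002,0.088,0,0,17.5,-0.108,0.019,0.004,0.088,0,0,26.25,-0.163,0.022,0.006,0.088,0,0,35,-0.217,0.0195,0.0076,0.088,0,0,43.75,-0.27,0.0125,0.0095,0.088])

```text
t: 1.4
tcp_pos: [0.5825, 0.1982, 0.2193]
eef_rot: [180.0, 0.0, 71.1]
wrist_force: [1.5, 0.5, -0.4]
grip_width: 0.999
```

Request:
play_rows(increments=[0,0,8.75,-0.046,0.028,0.002,0.088,0,0,17.5,-0.094,0.051,0.004,0.088,0,0,26.25,-0.143,0.071,0.006,0.088,0,0,35,-0.194,0.085,0.0076,0.088,0,0,43.75,-0.245,0.0955,0.0095,0.088])

```text
t: 2.02
tcp_pos: [0.5942, -0.0644, 0.2099]
eef_rot: [180.0, -0.0, 27.4]
wrist_force: [0.1, 0.3, -0.3]
grip_width: 0.996
```

Request:
play_rows(increments=[0,0,8.75,-0.034,0.04,0.002,0.088,0,0,17.5,-0.07,0.0765,0.004,0.088,0,0,26.25,-0.11,0.1095,0.006,0.088,0,0,35,-0.152,0.139,0.0076,0.088,0,0,43.75,-0.196,0.164,0.0095,0.088])

```text
t: 2.65
tcp_pos: [0.4963, -0.3004, 0.2004]
eef_rot: [180.0, -0.0, -16.3]
wrist_force: [0.3, -0.4, 0.3]
grip_width: 0.996
```

```bash
cat >> h.py <<'E'
def wcam():
    """returns picture and camera pose dict (world->cam) for wrist"""
    p,R=cur(); c=dict(eyes.camera_info('wrist')); im=eyes.camera('wrist')
    T=np.eye(4);T[:3,:3]=R.as_matrix();T[:3,3]=p; M=T@c['T_tool_cam']; Wc=np.linalg.inv(M)
    c['R']=Wc[:3,:3];c['t']=Wc[:3,3]; return im,c
E
python3 - <<'E'
from h import *
import pickle
im,c=wcam(); pickle.dump(c,open('w1.pkl','wb')); cv2.imwrite('pics/w1.png',im[:,:,::-1]); s=env.state();print(s['t'],s['tcp_pos'],s['eef_rot'],s['qpos'])
E
```

```text
2.7 [ 0.49072024 -0.307182    0.20087438] [ 1.79718691e+02  4.98419261e-02 -1.72099325e+01] [ -7.16841148  34.19182337  48.82380838 103.26926205 -30.12236152
  56.50672611 -53.24502728]
```

View pics/w1.png

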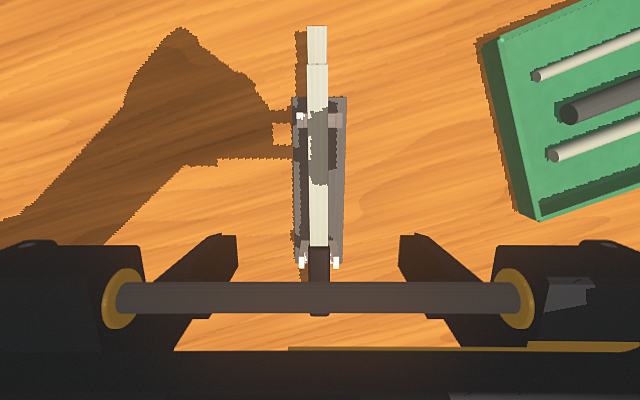

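Run:
```python
from h import *
rows([(.4975,-.3003,z,0,-16) for z in (.18,.16,.14,.14,.14)],.088)
```

```text
[0.28, 0.05, -1.21, 0.0045, -0.0087, 0.0208, 0.088, 0.28, 0.05, -1.21, 0.0045, -0.0088, 0.0408, 0.088, 0.28, 0.05, -1.21, 0.0045, -0.0089, 0.0608, 0.088, 0.28, 0.05, -1.21, 0.0045, -0.0089, 0.0608, 0.088, 0.28, 0.05, -1.21, 0.0045, -0.0089, 0.0608, 0.088]
```

Request:
play_rows(increments=[0,0,0,0.001,0,0.02,0.088,0,0,0,0.001,0,0.04,0.088,0,0,0,0.001,0,0.06,0.088,0,0,0,0.001,0,0.06,0.088,0,0,0,0.001,0,0.06,0.088])

```text
t: 3.32
tcp_pos: [0.4983, -0.2993, 0.1406]
eef_rot: [180.0, -0.0, -16.0]
wrist_force: [0.1, 0.5, 0.3]
grip_width: 0.997
```

Run:
```python
from h import *
import pickle
im,c=wcam(); pickle.dump(c,open('w2.pkl','wb')); cv2.imwrite('pics/w2.png',im[:,:,::-1]); s=env.state();print(s['t'],s['tcp_pos'],s['eef_rot'],s['qpos'])
```

```text
3.375 [ 0.49848627 -0.29953139  0.14100809] [ 1.79982080e+02 -5.03304947e-02 -1.60502941e+01] [ -4.87146247  38.57498839  44.44980036 105.10551553 -34.37949878
  50.64295754 -50.00731533]
```

View pics/w2.png

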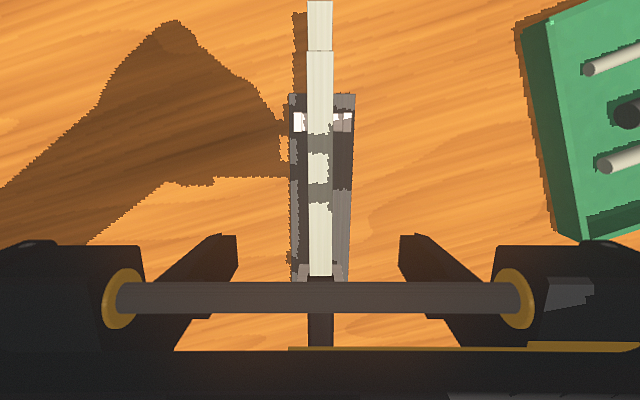

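Run:
```python
from h import *
import pickle
I['w2']=pickle.load(open('w2.pkl','rb'))
a=[atz(p,'w2',.057) for p in [(306.5,51),(333,51),(308,276),(332.5,276)]]
print(np.array(a)); e=(a[0]+a[1])/2; b=(a[2]+a[3])/2; d=e-b
print(e,b,np.linalg.norm(d),np.degrees(np.arctan2(d[1],d[0])), 'origin',b+d/3, e-d*2/3)
print(atz((319,1),'w2',.059))
# two-view height: shaft end, scene + wrist
A1=lambda L:un(L,5,(150,170))
print(tri(A1([(228,503),(277,498)]),[(306.5,51),(333,51)],'scene','w2'),tri(A1([(228,503),(277,498)]),[(333,51),(306.5,51)],'scene','w2'))
```

```text
[[ 0.61299002 -0.32393714  0.057     ]
 [ 0.6077977  -0.34203731  0.057     ]
 [ 0.44175521 -0.27432977  0.057     ]
 [ 0.4358628  -0.29489095  0.057     ]]
[ 0.61039386 -0.33298723  0.057     ] [ 0.43880901 -0.28461036  0.057     ] 0.17827418143663612 -15.745338289060433 origin [ 0.49600396 -0.30073598  0.057     ] [ 0.49600396 -0.30073598  0.057     ]
[ 0.63944262 -0.34071008  0.059     ]
[[ 0.61094861 -0.33289633  0.06731458]
 [ 0.60961475 -0.33127356  0.05460386]] [[ 0.60711936 -0.34167701  0.06054576]
 [ 0.61289861 -0.32235305  0.05752845]]
```

Request:
play_rows(increments=[0,0,0,-0.0015,0.0015,0.03,0.088,0,0,0,-0.0015,0.0015,0.06,0.088,0,0,0,-0.0015,0.0015,0.085,0.088,0,0,0,-0.0015,0.0015,0.107,0.088,0,0,0,-0.0015,0.0015,0.107,0.088])

```text
t: 4.0
tcp_pos: [0.4956, -0.3, 0.0326]
eef_rot: [-180.0, 0.1, -16.1]
wrist_force: [-0.5, 0.7, 0.3]
grip_width: 0.997
```

Request:
play_rows(increments=[0,0,0,0,0,0,0.01,0,0,0,0,0,0,0.01,0,0,0,0,0,0,0.01,0,0,0,0,0,0,0.01,0,0,0,0,0,0,0.01], grip_force=45)

```text
t: 4.62
tcp_pos: [0.4963, -0.3004, 0.0337]
eef_rot: [-180.0, -0.0, -16.1]
wrist_force: [0.1, 1.0, -1.1]
grip_width: 0.455
```

Request:
play_rows(increments=[0,0,0,0,0,0,0.01,0,0,0,0,0,0,0.01,0,0,0,0,0,0,0.01,0,0,0,0,0,0,0.01,0,0,0,0,0,0,0.01])

```text
t: 5.25
tcp_pos: [0.4961, -0.3005, 0.0335]
eef_rot: [180.0, 0.0, -16.1]
wrist_force: [-0.2, -1.1, -0.2]
grip_width: 0.221
```

Run:
```python
from h import *
p,R=cur()
W=[(p[0],p[1],p[2]+dz,0,-16.1) for dz in (.01,.04,.09,.14,.19)]
for i in range(1,14):
    s=i/13; W.append((.496+.0935*s,-.3005+.3458*s,.225+.035*s,0,-16.1+111.7*s))
rows(W,.01)
```

```text
[0.01, 0.0, 0.03, -0.0, 0.0, -0.01, 0.01, 0.01, 0.0, 0.03, -0.0, 0.0, -0.04, 0.01, 0.01, 0.0, 0.03, -0.0, 0.0, -0.09, 0.01, 0.01, 0.0, 0.03, -0.0, 0.0, -0.14, 0.01, 0.01, 0.0, 0.03, -0.0, 0.0, -0.19, 0.01]
[0.0, 0.0, -8.59, -0.0006, -0.0275, -0.0042, 0.01, 0.0, 0.0, -17.18, -0.001, -0.0551, -0.0069, 0.01, 0.0, 0.0, -25.78, -0.0015, -0.0826, -0.0096, 0.01, 0.0, 0.0, -34.37, -0.002, -0.1102, -0.0123, 0.01, 0.0, 0.0, -42.96, -0.0024, -0.1377, -0.015, 0.01]
[0.0, 0.0, -8.59, 0.0184, -0.0205, -0.0027, 0.01, 0.0, 0.0, -17.18, 0.0369, -0.041, -0.0054, 0.01, -0.0, 0.0, -25.78, 0.0553, -0.0614, -0.0081, 0.01, 0.0, 0.0, -34.37, 0.0737, -0.0819, -0.0108, 0.01, 0.0, 0.0, -42.96, 0.0922, -0.1024, -0.0135, 0.01]
[0.0, 0.0, -8.59, 0.0274, -0.0024, -0.0027, 0.01, -0.0, 0.0, -17.18, 0.0549, -0.0048, -0.0054, 0.01, 0.0, 0.0, -25.78, 0.0823, -0.0073, -0.0081, 0.01, 0.0, 0.0, -25.78, 0.0823, -0.0073, -0.0081, 0.01, 0.0, 0.0, -25.78, 0.0823, -0.0073, -0.0081, 0.01]
```

Request:
play_rows(increments=[0,0,0,0,0,-0.01,0.01,0,0,0,0,0,-0.035,0.01,0,0,0,0,0,-0.08,0.01,0,0,0,0,0,-0.13,0.01,0,0,0,0,0,-0.18,0.01], grip_force=58)

```text
t: 5.88
tcp_pos: [0.4954, -0.2998, 0.215]
eef_rot: [-180.0, 0.1, -16.1]
wrist_force: [0.9, -0.8, -4.4]
grip_width: 0.218
```

Request:
play_rows(increments=[0,0,-6,0,-0.02,-0.01,0.01,0,0,-14,0,-0.045,-0.013,0.01,0,0,-23,-0.001,-0.075,-0.016,0.01,0,0,-33,-0.002,-0.105,-0.02,0.01,0,0,-43,-0.0024,-0.1377,-0.023,0.01])

```text
t: 6.5
tcp_pos: [0.5312, -0.1665, 0.2367]
eef_rot: [-180.0, 0.0, 27.2]
wrist_force: [0.5, -0.4, -5.0]
grip_width: 0.212
```

Request:
play_rows(increments=[0,0,-8.6,0.018,-0.0205,-0.0027,0.01,0,0,-17.2,0.037,-0.041,-0.0054,0.01,0,0,-25.8,0.055,-0.0614,-0.008,0.01,0,0,-34.4,0.074,-0.082,-0.011,0.01,0,0,-43,0.092,-0.1024,-0.0135,0.01])

```text
t: 7.12
tcp_pos: [0.5669, -0.0337, 0.25]
eef_rot: [-179.9, 0.0, 70.2]
wrist_force: [0.9, 1.6, -4.2]
grip_width: 0.213
```

Request:
play_rows(increments=[0,0,-8,0.025,-0.0024,-0.0027,0.01,0,0,-16,0.05,-0.005,-0.0054,0.01,0,0,-23,0.075,-0.007,-0.008,0.01,0,0,-25.8,0.082,-0.0073,-0.008,0.01,0,0,-25.8,0.082,-0.0073,-0.008,0.01])

```text
t: 7.75
tcp_pos: [0.5883, 0.0444, 0.2577]
eef_rot: [-179.9, 0.0, 95.6]
wrist_force: [-0.7, 0.0, -4.6]
grip_width: 0.214
```

```bash
cat >> h.py <<'E'
import pickle
def snap(k,w=True):
    if w:
        im,c=wcam(); pickle.dump(c,open(k+'.pkl','wb')); cv2.imwrite(f'pics/{k}w.png',im[:,:,::-1])
    for n in ('scene','side'): cv2.imwrite(f'pics/{k}{n}.png',eyes.camera(n)[:,:,::-1])
    s=env.state();print(s['t'],s['tcp_pos'].round(4),s['eef_rot'].round(2),s['qpos'].round(1),s['wrist_force'].round(1))
E
python3 -c "
from h import *
snap('c')"
```

```text
7.9 [0.5885 0.0434 0.2579] [-1.7996e+02  5.0000e-02  9.5540e+01] [-24.9  24.7  21.9  97.5 -10.3  59.9   5.9] [ 0.3 -1.4 -4.6]
```

View pics/cw.png

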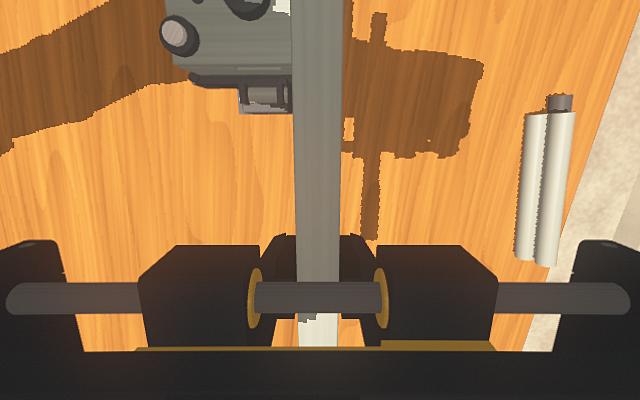

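View pics/cside.png

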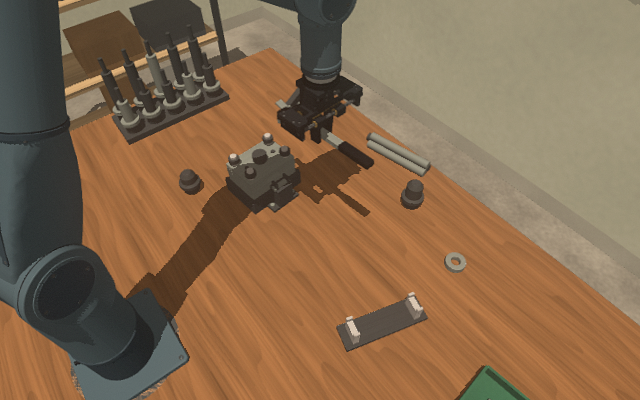

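Wrist view: the bar covers columns 293–343, and the fulcrum crest shows at about (265,93) between its cheeks, in front of the plate face at row 75. The bar is held straight. Next I'll zoom in on the fulcrum.

Run:
```python
import cv2
a=cv2.imread('pics/cw.png')[0:130,150:350]; cv2.imwrite('pics/cw2.png',cv2.resize(a,None,fx=4,fy=4,interpolation=cv2.INTER_CUBIC))
```

```text
(no output)
```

View pics/cw2.png

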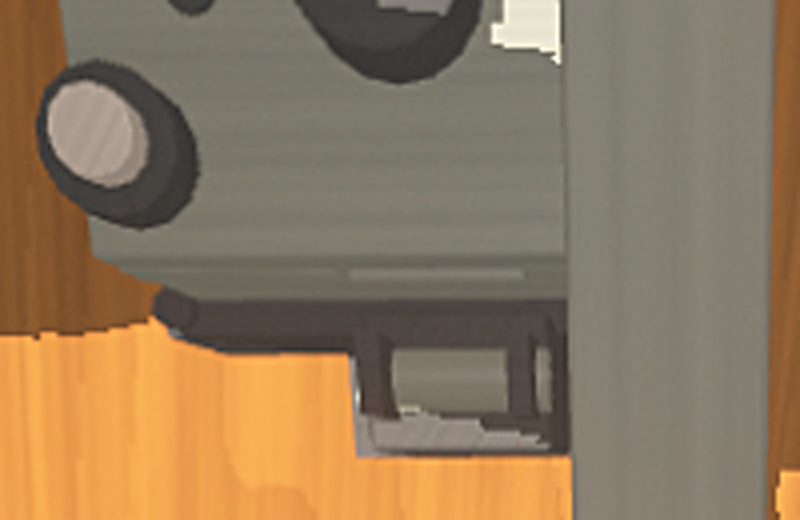

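Run:
```python
from h import *
np.set_printoptions(precision=4,suppress=True)
I['c']=pickle.load(open('c.pkl','rb'))
f=lambda x,y:((x+.5)/4-.5+150,(y+.5)/4-.5)
C=np.array([.5118,.2106]); th=np.radians(95.6); d=np.array([np.cos(th),np.sin(th)]); e=np.array([-d[1],d[0]])
def die(X): v=X[:2]-C; return np.array([v@d,v@e,X[2]])
for n,p,z in (('post',f(97,133),.139),('crestL',f(390,378),.079),('crestR',f(508,378),.079),('slotL',f(350,274),.077),('slotR',f(522,274),.077),('plateTopCorner',f(92,257),.109),('platefront',f(560,257),.109),('blockfrontTop L',f(365,415),.07)):
    X=atz(p,'c',z); print(n,X,die(X))
print(tri([f(97,133)],[un([(290,365)],800/110,(210,120))[0]],'c','side'))
```

```text
post [0.4607 0.1683 0.139 ] [-0.0372  0.0549  0.139 ]
crestL [0.5067 0.1317 0.079 ] [-0.0781  0.0128  0.079 ]
crestR [0.5373 0.1347 0.079 ] [-0.078 -0.018  0.079]
slotL [0.4952 0.1558 0.077 ] [-0.0529  0.0219  0.077 ]
slotR [0.5391 0.1603 0.077 ] [-0.0527 -0.0223  0.077 ]
plateTopCorner [0.4448 0.149  0.109 ] [-0.0548  0.0727  0.109 ]
platefront [0.5519 0.16   0.109 ] [-0.0543 -0.035   0.109 ]
blockfrontTop L [0.4982 0.1221 0.07  ] [-0.0867  0.0222  0.07  ]
[[0.4591 0.1694 0.1367]]
```

```bash
cat >> h.py <<'E'
DY=95.7
C=np.array([.513,.2102]); d=np.array([np.cos(np.radians(DY)),np.sin(np.radians(DY)),0]); e=np.array([-d[1],d[0],0])
M=np.r_[C,0]-.055*d
HZ=-.0115
def tcp_for(depth,ztoe,p,lat=0,yaw=DY,hz=HZ,hx=0):
    """TCP pose so toe at depth inside mouth, height ztoe, pitch p (toe down +)"""
    R=RR(p,yaw).as_matrix(); toe_tool=np.array([.150-hx,0,hz-.0143])
    T=M+depth*d+lat*e; T[2]=ztoe
    t=T-R@toe_tool; return (*t,p,yaw)
def toe_now(hz=HZ,hx=0):
    p,R=cur(); T=p+R.apply([.150-hx,0,hz-.0143]); v=T-M; return np.array([v@d,v@e,T[2]])
E
python3 - <<'E'
from h import *
print(toe_now())
s=np.sin(np.radians(11))
fin=tcp_for(.018,.0857,11); pre=tcp_for(.018-.060*np.cos(np.radians(11)),.0857+.06*s,11); hi=(pre[0],pre[1],pre[2]+.06,11,DY)
print(fin,pre)
p,R=cur(); a=np.array([*p,0,95.6]); hi=np.array(hi)
rows([tuple(a+(hi-a)*k) for k in (.3,.65,1)],.01)
rows([tuple(np.array(hi)+(np.array(pre)-hi)*k) for k in (.3,.6,.9,1)],.01,base=(hi[:3],RR(11,DY)))
E
```

```text
[ 0.03150497 -0.05901041  0.28358922]
(np.float64(0.5317880140938275), np.float64(0.021968373150070386), np.float64(0.08899536797353198), 11, 95.7) (np.float64(0.5376377120659219), np.float64(-0.03663804264082651), np.float64(0.10044390769612467), 11, 95.7)
[-0.04, -3.25, -0.09, -0.0224, -0.0175, 0.0293, 0.01, -0.04, -7.1, -0.12, -0.0485, -0.0379, 0.0634, 0.01, -0.05, -10.95, -0.16, -0.0746, -0.0583, 0.0976, 0.01, -0.05, -10.95, -0.16, -0.0746, -0.0583, 0.0976, 0.01, -0.05, -10.95, -0.16, -0.0746, -0.0583, 0.0976, 0.01]
[0.0, 0.0, 0.0, 0.0034, -0.0, 0.0177, 0.01, 0.0, 0.0, 0.0, 0.0069, -0.0, 0.0353, 0.01, 0.0, 0.0, 0.0, 0.0103, -0.0, 0.053, 0.01, 0.0, 0.0, 0.0, 0.0114, -0.0, 0.0589, 0.01, 0.0, 0.0, 0.0, 0.0114, -0.0, 0.0589, 0.01]
```

Request:
play_rows(increments=[0,-3.3,0,-0.0224,-0.0175,0.029,0.01,0,-7.1,0,-0.0485,-0.038,0.063,0.01,0,-10.95,-0.16,-0.0746,-0.0583,0.0976,0.01,0,-10.95,-0.16,-0.0746,-0.0583,0.0976,0.01,0,-10.95,-0.16,-0.0746,-0.0583,0.0976,0.01])

```text
t: 8.52
tcp_pos: [0.5392, -0.0351, 0.1611]
eef_rot: [179.9, 10.9, 95.8]
wrist_force: [1.0, 1.3, -4.6]
grip_width: 0.213
```

Run:
```python
from h import *
snap('p'); print(toe_now())
p,R=cur()
# predicted bar points
def bar(X): return np.array([p+R.apply([x,-y,HZ-z]) for x,y,z in X])
pts=bar([(.15,.009,.0143),(.15,-.009,.0143),(.12,.01,.012),(.12,-.01,.012),(-.06,.01,.012),(-.06,-.01,.012),(-.146,.012,.016),(-.146,-.012,.016)])
from functools import reduce
for n in('scene','side'):
    im=cv2.imread(f'pics/p{n}.png'); q=proj(pts,n); x0,y0=(q.mean(0)-[80,55]).astype(int); x0=max(x0,0);y0=max(y0,0)
    cr=cv2.resize(im[y0:y0+110,x0:x0+160],None,fx=5,fy=5,interpolation=cv2.INTER_CUBIC)
    for u in q: cv2.circle(cr,(int((u[0]-x0+.5)*5),int((u[1]-y0+.5)*5)),3,(0,0,255),1)
    cv2.imwrite(f'pics/p{n}c.png',cr); print(n,x0,y0)
```

```text
8.675 [ 0.5398 -0.0347  0.1615] [179.85  10.92  95.85] [-27.8  27.7  25.9 111.   -1.1  43.3   2.1] [ 0.5 -0.5 -5.1]
[-0.03915749 -0.00186372  0.15844003]
scene 226 113
side 241 132
```

View pics/pscenec.png

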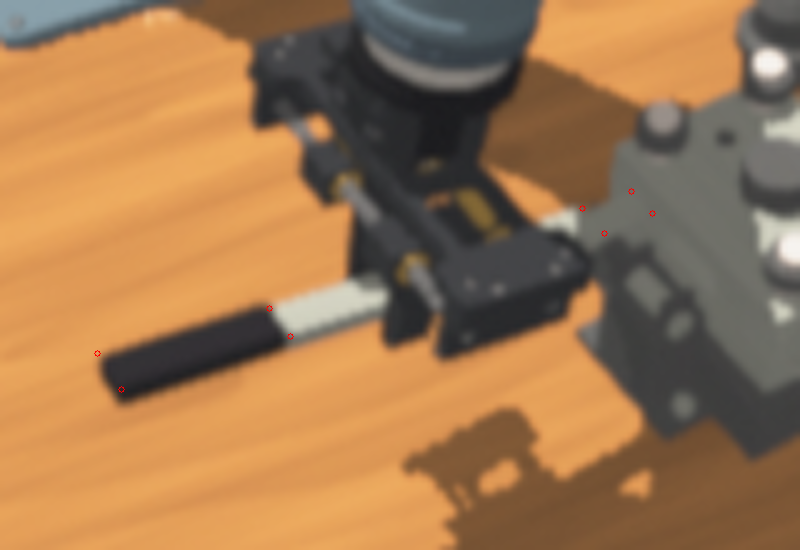

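View pics/psidec.png

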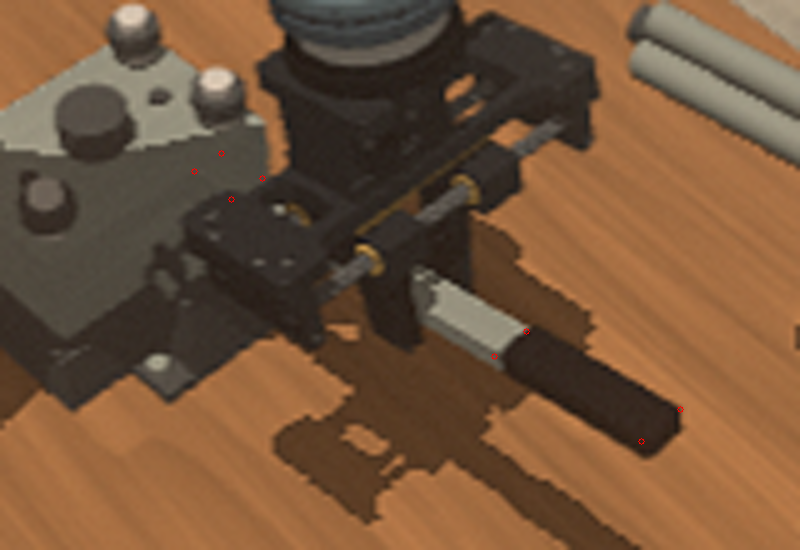

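View pics/pw.png

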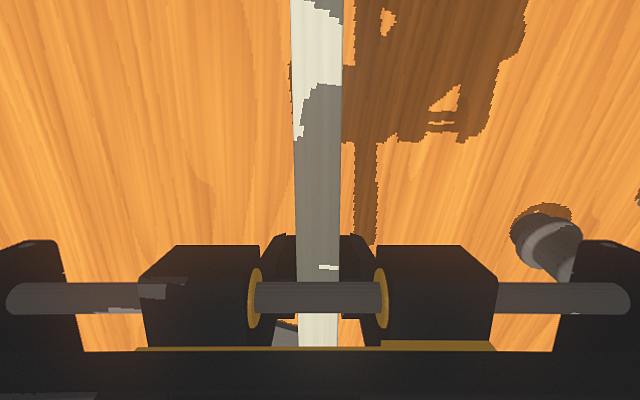

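Run:
```python
import cv2,numpy as np
ims=[]
for n,x,y in(('scene',240,170),('side',320,185)):
    im=cv2.imread(f'pics/p{n}.png')[y:y+35,x:x+62]; im=np.clip(im.astype(float)*1.8,0,255).astype('uint8')
    ims.append(cv2.resize(im,None,fx=12,fy=8*1.0,interpolation=cv2.INTER_NEAREST) if 0 else cv2.resize(im,None,fx=8,fy=8,interpolation=cv2.INTER_CUBIC))
cv2.imwrite('pics/ph.png',np.vstack(ims))
```

```text
(no output)
```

View pics/ph.png

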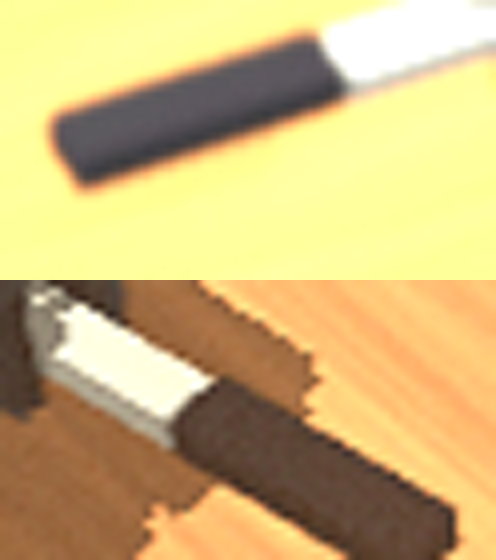

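Run:
```python
from h import *
p,R=cur()
for off in (0,-1.5,-3):   # neg: toe up, handle down
    Ry=Ro.from_euler('y',off,degrees=True)
    def bar(X): 
        out=[]
        for x in X:
            v=Ry.apply([x[0],x[1],x[2]-.006]); out.append(p+R.apply([v[0],-v[1],HZ-.006-v[2]]))
        return np.array(out)
    pts=bar([(x,y,z) for x in(-.06,-.146) for y in(.012,-.012) for z in(.016,0)])
    a=proj(pts,'scene')-[240,170]; b=proj(pts,'side')-[320,185]
    print(off,((a+.5)*8).round().astype(int).tolist(),'\n   ',((b+.5)*8+[0,280]).round().astype(int).tolist())
```

```text
0 [[317, 23], [312, 62], [358, 78], [353, 117], [44, 109], [42, 149], [83, 168], [81, 207]] 
    [[153, 419], [159, 462], [214, 371], [220, 414], [394, 563], [398, 606], [456, 510], [459, 554]]
-1.5 [[316, 27], [312, 66], [357, 82], [353, 120], [43, 119], [42, 158], [82, 177], [81, 216]] 
    [[154, 424], [160, 466], [216, 376], [220, 418], [396, 574], [398, 616], [457, 521], [459, 564]]
-3 [[315, 31], [312, 69], [356, 86], [353, 124], [42, 129], [43, 167], [81, 187], [81, 225]] 
    [[156, 428], [160, 469], [217, 381], [220, 422], [397, 584], [398, 626], [458, 532], [459, 573]]
```

Run:
```python
from h import *
s=np.sin(np.radians(11));c=np.cos(np.radians(11))
f=lambda w,u:tcp_for(.018-w*c,.0852+w*s+u,11)
rows([f(.06,.04),f(.06,.02),f(.06,.005),f(.06,0),f(.06,0)],.01)
```

```text
[0.18, -0.08, 0.15, 0.0024, -0.0024, 0.0215, 0.01, 0.18, -0.08, 0.15, 0.0062, -0.0024, 0.0411, 0.01, 0.18, -0.08, 0.15, 0.009, -0.0025, 0.0559, 0.01, 0.18, -0.08, 0.15, 0.01, -0.0025, 0.0608, 0.01, 0.18, -0.08, 0.15, 0.01, -0.0025, 0.0608, 0.01]
```

Request:
play_rows(increments=[0,0,0.1,0.0024,-0.0024,0.0215,0.01,0,0,0.1,0.006,-0.0024,0.041,0.01,0,0,0.1,0.009,-0.0025,0.056,0.01,0,0,0.1,0.01,-0.0025,0.061,0.01,0,0,0.1,0.01,-0.0025,0.061,0.01])

```text
t: 9.3
tcp_pos: [0.5363, -0.037, 0.0988]
eef_rot: [180.0, 11.0, 95.8]
wrist_force: [-0.6, -0.2, -4.8]
grip_width: 0.216
```

Run:
```python
from h import *
snap('q',0); print(toe_now())
for n,x,y in(('scene',320,110),('side',230,140)):
    im=cv2.imread(f'pics/q{n}.png')[y:y+75,x:x+100]; cv2.imwrite(f'pics/q{n}c.png',cv2.resize(np.clip(im*1.4,0,255).astype('uint8'),None,fx=8,fy=8,interpolation=cv2.INTER_CUBIC))
s=np.sin(np.radians(11));c=np.cos(np.radians(11))
f=lambda w,u:tcp_for(.018-w*c,.0852+w*s+u,11)
rows([f(.05,0),f(.04,0),f(.03,0),f(.02,0),f(.01,0)],.01)
```

```text
9.4 [ 0.5366 -0.037   0.0992] [179.93  10.95  95.78] [-25.9  33.4  23.8 113.1  -3.3  35.7   2.8] [ 1.1 -0.5 -5.1]
[-0.04112165  0.00127296  0.09606154]
[0.08, -0.05, 0.07, 0.0101, 0.0011, -0.0007, 0.01, 0.08, -0.05, 0.07, 0.0201, 0.0011, -0.0007, 0.01, 0.08, -0.05, 0.07, 0.0301, 0.0011, -0.0007, 0.01, 0.08, -0.05, 0.07, 0.0401, 0.0011, -0.0007, 0.01, 0.08, -0.05, 0.07, 0.0501, 0.0011, -0.0007, 0.01]
```

View pics/qscenec.png

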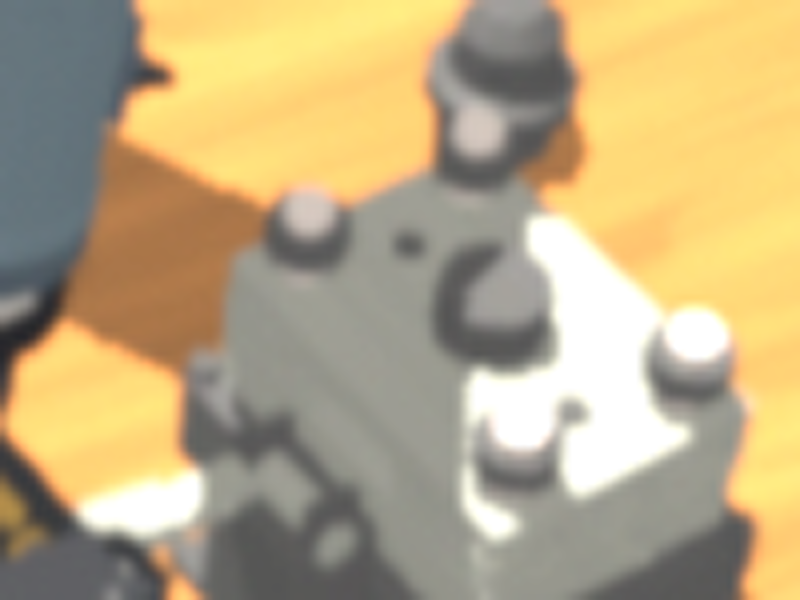

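View pics/qsidec.png

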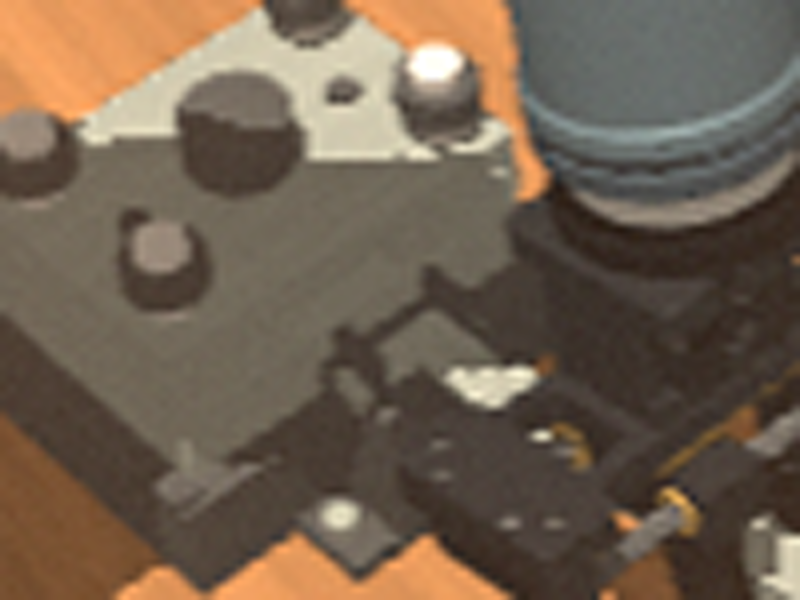

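The side view shows the toe at (430,330), between the cheek tops at (355,360) and (440,285). Now I'll insert it.

Request:
play_rows(increments=[0,0,0.1,0.008,0.0008,-0.0003,0.01,0,0,0.1,0.016,0.0008,-0.0003,0.01,0,0,0.1,0.024,0.0008,-0.0003,0.01,0,0,0.1,0.032,0.0008,-0.0003,0.01,0,0,0.1,0.04,0.0008,-0.0003,0.01])

```text
t: 10.02
tcp_pos: [0.5328, 0.0029, 0.0912]
eef_rot: [180.0, 10.9, 95.7]
wrist_force: [0.2, 0.1, -5.3]
grip_width: 0.219
```

Run:
```python
from h import *
snap('r',0); print(toe_now())
for n,x,y in(('scene',320,110),('side',230,140)):
    im=cv2.imread(f'pics/r{n}.png')[y:y+75,x:x+100]; cv2.imwrite(f'pics/r{n}c.png',cv2.resize(np.clip(im*1.4,0,255).astype('uint8'),None,fx=8,fy=8,interpolation=cv2.INTER_CUBIC))
```

```text
10.125 [0.5328 0.0036 0.091 ] [179.99  10.92  95.79] [-30.2  34.3  23.7 113.3  -3.7  35.7  -1.3] [ 0.6  0.  -4.9]
[-0.00033913  0.00109318  0.08796397]
```

View pics/rsidec.png

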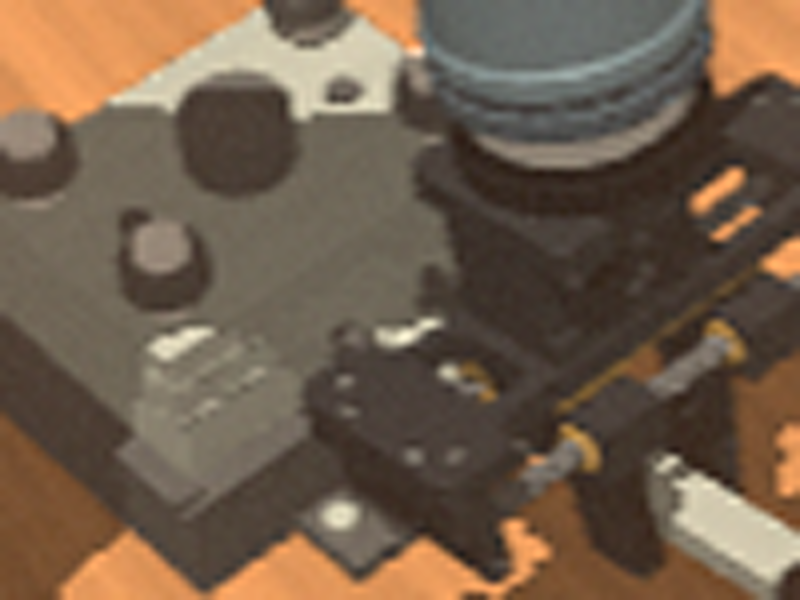

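View pics/rscenec.png

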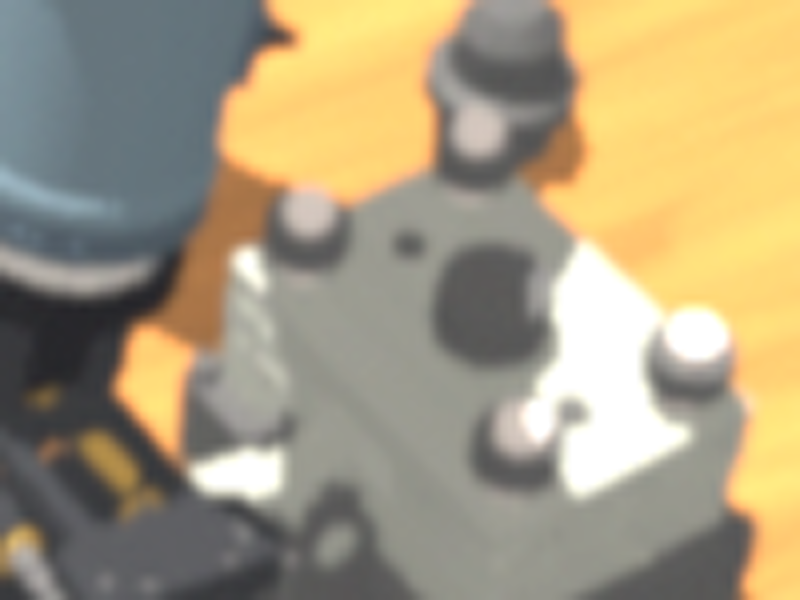

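Request:
play_rows(increments=[0,0,0,0.004,0.0005,0,0.01,0,0,0,0.008,0.001,0,0.01,0,0,0,0.012,0.001,0,0.01,0,0,0,0.0155,0.001,0,0.01,0,0,0,0.0195,0.001,0,0.01])

```text
t: 10.75
tcp_pos: [0.5319, 0.0215, 0.0876]
eef_rot: [180.0, 11.0, 95.7]
wrist_force: [0.3, -0.3, -5.1]
grip_width: 0.216
```

Run:
```python
from h import *
s=env.state();print(toe_now(),s['wrist_force'],s['moment'],s['tcp_pos'])
```

```text
[ 0.01755947 -0.00014522  0.08442857] [ 0.27121401 -0.25864304 -5.08794677] [0.25902578 0.15163761 0.00227591] [0.53193144 0.02153726 0.08759681]
```

Request:
play_rows(increments=[0,0,0,0.001,0,0,0.01,0,0,0,0.002,0,0,0.01,0,0,0,0.003,0,0,0.01,0,0,0,0.003,0,0,0.01,0,0,0,0.003,0,0,0.01])

```text
t: 11.38
tcp_pos: [0.5317, 0.0242, 0.0871]
eef_rot: [180.0, 11.0, 95.7]
wrist_force: [0.8, -0.6, -5.4]
grip_width: 0.214
```

Request:
play_rows(increments=[0,0,0,0,0,0.0005,0.01,0,0,0,0,0,0.001,0.01,0,0,0,0,0,0.0015,0.01,0,0,0,0,0,0.0015,0.01,0,0,0,0,0,0.0015,0.01])

```text
t: 12.0
tcp_pos: [0.5317, 0.024, 0.0856]
eef_rot: [180.0, 11.0, 95.7]
wrist_force: [-1.1, -0.3, -4.4]
grip_width: 0.212
```

```bash
cat >> h.py <<'E'
def lev(t,gap,p,cx=.025,lat=0,yaw=DY,hz=HZ,push=False):
    """TCP so that bar underside point t (bar x) is tangent to crest circle w/ gap, pitch p"""
    R=RR(p,yaw).as_matrix(); n=-R[:,2]; O=M-cx*d+lat*e; O[2]=.069
    Pt=O+n*(.008+gap); org=Pt-R[:,0]*t
    tcp=org-R@np.array([0,0,hz]); return (*tcp,p,yaw)
def bar_state(cx=.025,hz=HZ):
    p,R=cur(); m=R.as_matrix(); org=p+m@np.array([0,0,hz]); O=M-cx*d; O[2]=.069
    n=-m[:,2]; v=O-org; return 't',v@m[:,0],'gap',-(v@n)-.008,'lat',-(v@e)
E
python3 - <<'E'
from h import *
print(toe_now(),bar_state())
t=.108
rows([lev(.1085,.0005,p) for p in (9,7,5,4,4)],.01)
E
```

```text
[ 0.02001149 -0.0001833   0.08246541] ('t', np.float64(0.10836673352163348), 'gap', np.float64(-0.0005279190193681442), 'lat', np.float64(-0.00014753017325750512))
[0.03, 1.95, -0.02, 0.0, -0.0002, 0.0027, 0.01, 0.03, 3.95, -0.02, 0.0003, -0.0002, 0.0064, 0.01, 0.03, 5.95, -0.01, 0.0008, -0.0002, 0.0102, 0.01, 0.03, 6.95, -0.01, 0.001, -0.0002, 0.0121, 0.01, 0.03, 6.95, -0.01, 0.001, -0.0002, 0.0121, 0.01]
```

Request:
play_rows(increments=[0,2,0,0,0,0.0027,0.01,0,4,0,0.0003,0,0.0064,0.01,0,6,0,0.001,0,0.0102,0.01,0,7,0,0.001,0,0.0121,0.01,0,7,0,0.001,0,0.0121,0.01])

```text
t: 12.62
tcp_pos: [0.5317, 0.0222, 0.0734]
eef_rot: [180.0, 4.0, 95.6]
wrist_force: [-0.2, -0.3, -5.0]
grip_width: 0.215
```

Run:
```python
from h import *
print(toe_now(),bar_state(),env.state()['wrist_force'],env.state()['moment'])
```

```text
[ 0.01753306 -0.00012076  0.08881293] ('t', np.float64(0.10893759895343334), 'gap', np.float64(0.0004046368108147763), 'lat', np.float64(2.8002035502991196e-05)) [-0.23169885 -0.29056296 -5.01899772] [ 0.04984521  0.10557819 -0.02999317]
```

Request:
play_rows(increments=[0,0,0,0.001,0,0,0.01,0,0,0,0.002,0,0,0.01,0,0,0,0.003,0,0,0.01,0,0,0,0.004,0,0,0.01,0,0,0,0.004,0,0,0.01])

```text
t: 13.25
tcp_pos: [0.5314, 0.0268, 0.0732]
eef_rot: [180.0, 4.0, 95.7]
wrist_force: [-0.1, -0.2, -6.1]
grip_width: 0.214
```

Request:
play_rows(increments=[0,0,0,0,0,0.0005,0.01,0,0,0,0,0,0.001,0.01,0,0,0,0,0,0.0015,0.01,0,0,0,0,0,0.002,0.01,0,0,0,0,0,0.002,0.01])

```text
t: 13.88
tcp_pos: [0.5315, 0.0265, 0.0713]
eef_rot: [180.0, 4.0, 95.7]
wrist_force: [0.0, -0.0, -3.3]
grip_width: 0.215
```

Request:
play_rows(increments=[0,0,0,0,0,0.0003,0.01,0,0,0,0,0,0.0006,0.01,0,0,0,0,0,0.001,0.01,0,0,0,0,0,0.001,0.01,0,0,0,0,0,0.001,0.01])

```text
t: 14.5
tcp_pos: [0.5315, 0.0264, 0.0703]
eef_rot: [180.0, 4.0, 95.7]
wrist_force: [-0.6, -0.8, -2.5]
grip_width: 0.219
```

Run:
```python
from h import *
print(toe_now(),bar_state(),env.state()['wrist_force'],env.state()['moment'])
```

```text
[ 0.02165921 -0.00021094  0.08569119] ('t', np.float64(0.10460306910111487), 'gap', np.float64(-0.0024304708384555052), 'lat', np.float64(-0.00017055967053654895)) [-0.559648   -0.79322814 -2.49298141] [ 0.13828219  0.11041275 -0.00159295]
```

Run:
```python
from h import *
rows([lev(.1046,-.0015,p) for p in (3,2,1,0.5,0.5)],.01)
rows([lev(.1046,-.0015,p) for p in (0,-.5,-1,-1.5,-2)],.01,base=(np.array(lev(.1046,-.0015,.5)[:3]),RR(.5,DY)))
```

```text
[0.03, 0.95, -0.02, 0.0001, -0.0002, 0.0008, 0.01, 0.03, 1.95, -0.02, 0.0002, -0.0002, 0.0026, 0.01, 0.03, 2.95, -0.02, 0.0004, -0.0002, 0.0045, 0.01, 0.03, 3.45, -0.02, 0.0005, -0.0002, 0.0054, 0.01, 0.03, 3.45, -0.02, 0.0005, -0.0002, 0.0054, 0.01]
[-0.0, 0.5, 0.0, 0.0, 0.0, 0.0009, 0.01, 0.0, 1.0, 0.0, 0.0001, 0.0, 0.0018, 0.01, 0.0, 1.5, 0.0, 0.0002, 0.0, 0.0027, 0.01, 0.0, 2.0, -0.0, 0.0002, 0.0, 0.0036, 0.01, 0.0, 2.5, 0.0, 0.0003, 0.0, 0.0046, 0.01]
```

Request:
play_rows(increments=[0,1,0,0.0001,0,0.0008,0.01,0,2,0,0.0002,0,0.0026,0.01,0,3,0,0.0004,0,0.0045,0.01,0,3.5,0,0.0005,0,0.0054,0.01,0,3.5,0,0.0005,0,0.0054,0.01])

```text
t: 15.12
tcp_pos: [0.5314, 0.0262, 0.0648]
eef_rot: [180.0, 0.4, 95.7]
wrist_force: [0.2, -1.3, -3.5]
grip_width: 0.213
```

Request:
play_rows(increments=[0,0.5,0,0,0,0.0009,0.01,0,1,0,0.0001,0,0.0018,0.01,0,1.5,0,0.0002,0,0.0027,0.01,0,2,0,0.0002,0,0.0036,0.01,0,2,0,0.0002,0,0.0036,0.01])

```text
t: 15.75
tcp_pos: [0.5319, 0.0269, 0.0619]
eef_rot: [179.9, -1.6, 95.7]
wrist_force: [-1.5, -0.8, 8.1]
grip_width: 0.218
```

Request:
play_rows(increments=[0,0,0,0,0,0,0.03,0,0,0,0,0,0,0.05,0,0,0,0,0,0,0.06,0,0,0,0,0,0,0.06,0,0,0,0,0,0,0.06])

```text
t: 16.38
tcp_pos: [0.5314, 0.0268, 0.0612]
eef_rot: [180.0, -1.5, 95.7]
wrist_force: [-0.4, -0.0, 0.2]
grip_width: 0.679
```

Run:
```python
from h import *
snap('s',0); print(toe_now(),bar_state())
for n,x,y in(('scene',230,110),('side',250,140)):
    im=cv2.imread(f'pics/s{n}.png')[y:y+110,x:x+160]; cv2.imwrite(f'pics/s{n}c.png',cv2.resize(np.clip(im*1.3,0,255).astype('uint8'),None,fx=5,fy=5,interpolation=cv2.INTER_CUBIC))
```

```text
16.475 [0.5315 0.0268 0.0612] [179.97  -1.55  95.7 ] [-15.5  35.2  11.2 112.8 -14.6  33.4  11.7] [-0.3  0.1 -0. ]
[ 0.01995067 -0.00015307  0.09106129] ('t', np.float64(0.10446885635128166), 'gap', np.float64(-0.00146311729554337), 'lat', np.float64(-0.00015671960365345376))
```

View pics/ssidec.png

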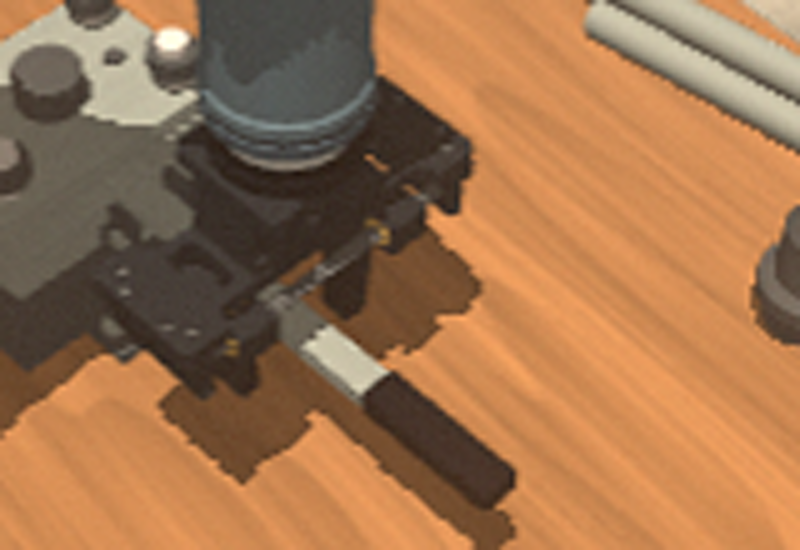

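View pics/sscenec.png

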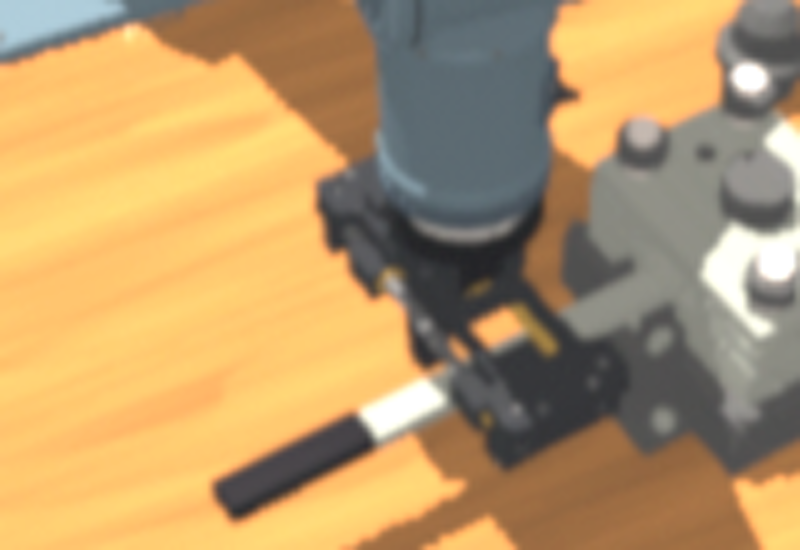

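Run:
```python
from h import *
rows([(.5318,.0265,.09,-1.5,DY),(.532,.026,.125,-1,DY),(.538,-.035,.125,0,DY),(.5439,-.0976,.125,0,DY),(.5439,-.0976,.125,0,DY)],.06)
```

```text
[0.03, -0.05, -0.0, 0.0004, 0.0003, -0.0288, 0.06, 0.03, -0.55, -0.0, 0.0008, 0.0005, -0.0638, 0.06, 0.03, -1.55, -0.0, -0.0604, 0.0004, -0.0654, 0.06, 0.03, -1.55, -0.0, -0.1233, 0.0, -0.0671, 0.06, 0.03, -1.55, -0.0, -0.1233, 0.0, -0.0671, 0.06]
```

Request:
play_rows(increments=[0,0,0,0,0,-0.029,0.06,0,-0.5,0,0.001,0,-0.064,0.06,0,-1.5,0,-0.055,0,-0.065,0,0,-1.5,0,-0.11,0,-0.067,0,0,-1.5,0,-0.1233,0,-0.067,0])

```text
t: 17.1
tcp_pos: [0.5437, -0.1022, 0.1253]
eef_rot: [179.9, 0.1, 95.4]
wrist_force: [-0.4, -0.2, -0.6]
grip_width: 0.367
```

Request:
play_rows(increments=[0,0,0,0,0,0.008,0,0,0,0,0,0,0.016,0,0,0,0,0,0,0.022,0,0,0,0,0,0,0.025,0,0,0,0,0,0,0.025,0])

```text
t: 17.73
tcp_pos: [0.5437, -0.0972, 0.0996]
eef_rot: [-180.0, -0.1, 95.7]
wrist_force: [0.1, -0.1, 0.3]
grip_width: 0.001
```

Run:
```python
from h import *
snap('u',0)
for n,x,y in(('scene',230,110),('side',250,140)):
    im=cv2.imread(f'pics/u{n}.png')[y:y+110,x:x+160]; cv2.imwrite(f'pics/u{n}c.png',cv2.resize(np.clip(im*1.3,0,255).astype('uint8'),None,fx=5,fy=5,interpolation=cv2.INTER_CUBIC))
```

```text
17.825 [ 0.544  -0.0975  0.1   ] [ 1.7996e+02 -5.0000e-02  9.5700e+01] [ -5.4  33.   14.3 109.3 -12.4  39.1  22.1] [-0.8  0.3 -0.2]
```

View pics/usidec.png

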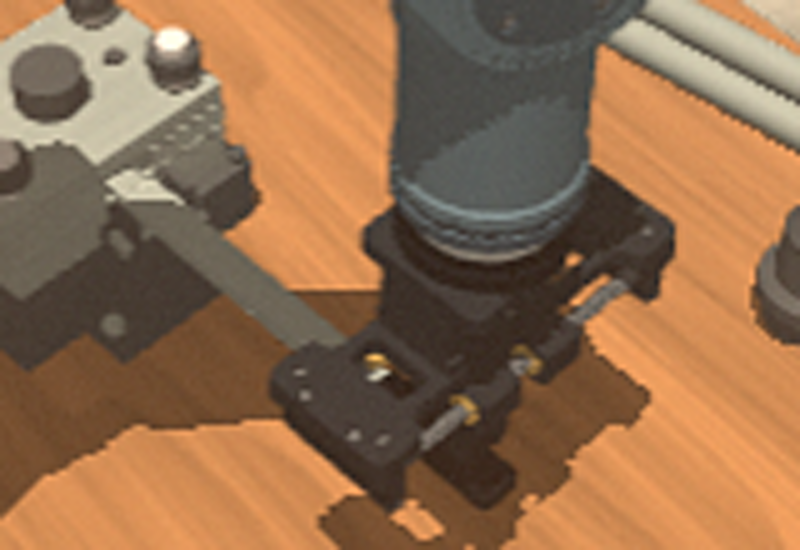

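View pics/uscenec.png

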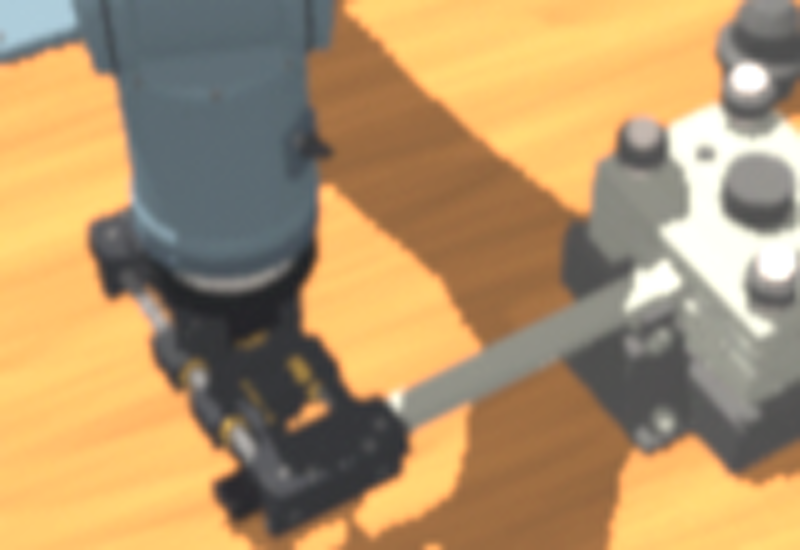

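Request:
play_rows(increments=[0,0,0,0,0,0.004,0,0,0,0,0,0,0.008,0,0,0,0,0,0,0.011,0,0,0,0,0,0,0.014,0,0,0,0,0,0,0.016,0])

```text
t: 18.45
tcp_pos: [0.5445, -0.0977, 0.0844]
eef_rot: [179.9, -0.0, 95.7]
wrist_force: [-1.1, 0.5, 8.6]
grip_width: 0.008
```

Request:
play_rows(increments=[0,0,0,0,0,0.001,0,0,0,0,0,0,0.003,0,0,0,0,0,0,0.004,0,0,0,0,0,0,0.005,0,0,0,0,0,0,0.005,0])

```text
t: 19.08
tcp_pos: [0.545, -0.0977, 0.0799]
eef_rot: [179.8, -0.0, 95.7]
wrist_force: [-0.5, 1.3, 9.9]
grip_width: 0.007
```

Request:
play_rows(increments=[0,0,0,0,0,0.002,0,0,0,0,0,0,0.004,0,0,0,0,0,0,0.006,0,0,0,0,0,0,0.008,0,0,0,0,0,0,0.008,0])

```text
t: 19.7
tcp_pos: [0.5452, -0.0977, 0.0719]
eef_rot: [179.8, -0.0, 95.7]
wrist_force: [-0.4, -0.1, 10.5]
grip_width: 0.005
```

Run:
```python
from h import *
snap('v',0)
for n,x,y in(('scene',230,110),('side',210,120)):
    im=cv2.imread(f'pics/v{n}.png')[y:y+110,x:x+160]; cv2.imwrite(f'pics/v{n}c.png',cv2.resize(np.clip(im*1.3,0,255).astype('uint8'),None,fx=5,fy=5,interpolation=cv2.INTER_CUBIC))
```

```text
19.8 [ 0.5452 -0.0977  0.072 ] [ 1.7982e+02 -4.0000e-02  9.5690e+01] [ -4.6  35.7  13.3 109.7 -13.4  35.9  22.9] [-0.4  0.6 10.2]
```

View pics/vsidec.png

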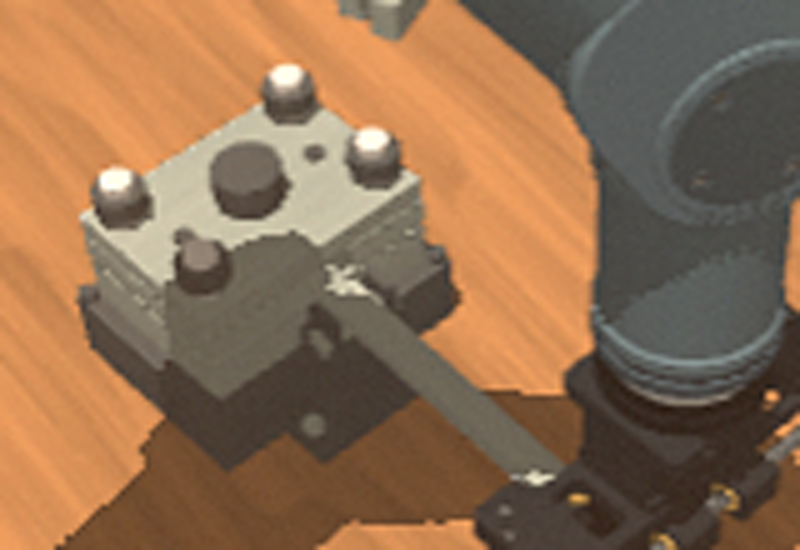

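Request:
play_rows(increments=[0,0,0,0,0,0.002,0,0,0,0,0,0,0.004,0,0,0,0,0,0,0.006,0,0,0,0,0,0,0.008,0,0,0,0,0,0,0.008,0])

```text
t: 20.42
tcp_pos: [0.5453, -0.0974, 0.0639]
eef_rot: [179.8, -0.1, 95.7]
wrist_force: [-0.2, 0.8, 10.5]
grip_width: 0.009
```

Request:
play_rows(increments=[0,0,0,0,0,0.002,0,0,0,0,0,0,0.004,0,0,0,0,0,0,0.006,0,0,0,0,0,0,0.008,0,0,0,0,0,0,0.008,0])

```text
t: 21.05
tcp_pos: [0.5453, -0.0968, 0.0559]
eef_rot: [179.8, -0.1, 95.7]
wrist_force: [-0.2, 2.5, 9.9]
grip_width: 0.004
```

Request:
play_rows(increments=[0,0,0,0.0003,0,0.0015,0,0,0,0,0.0006,0,0.003,0,0,0,0,0.001,0,0.0045,0,0,0,0,0.001,0,0.006,0,0,0,0,0.001,0,0.006,0])

```text
t: 21.68
tcp_pos: [0.5453, -0.0962, 0.05]
eef_rot: [179.8, -0.1, 95.7]
wrist_force: [-0.3, 1.9, 9.9]
grip_width: 0.001
```

Run:
```python
from h import *
snap('x',0)
for n,x,y in(('scene',320,110),('side',220,125)):
    im=cv2.imread(f'pics/x{n}.png')[y:y+75,x:x+100]; cv2.imwrite(f'pics/x{n}c.png',cv2.resize(np.clip(im*1.3,0,255).astype('uint8'),None,fx=8,fy=8,interpolation=cv2.INTER_CUBIC))
```

```text
21.775 [ 0.5453 -0.0962  0.05  ] [ 1.7981e+02 -6.0000e-02  9.5710e+01] [ -4.1  37.9  12.5 109.9 -14.1  33.5  23.3] [-0.6  1.4 10.5]
```

View pics/xsidec.png

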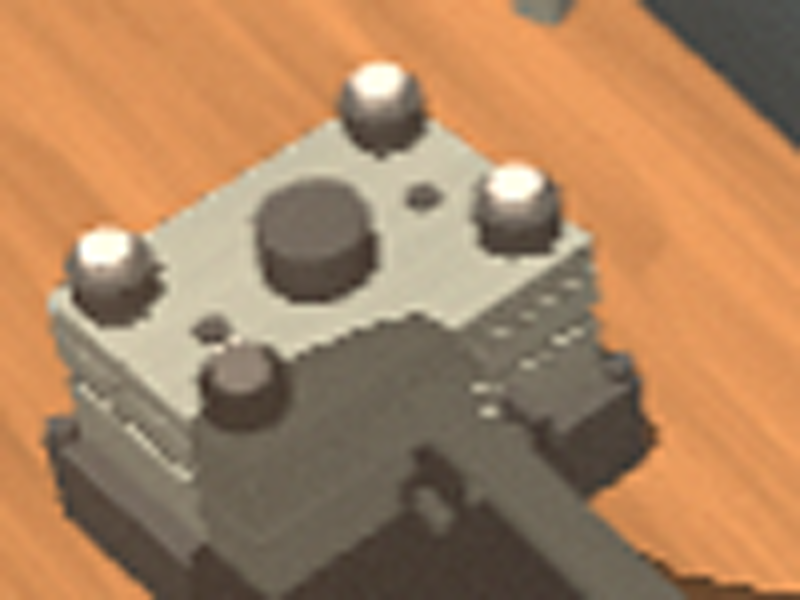

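View pics/xscenec.png

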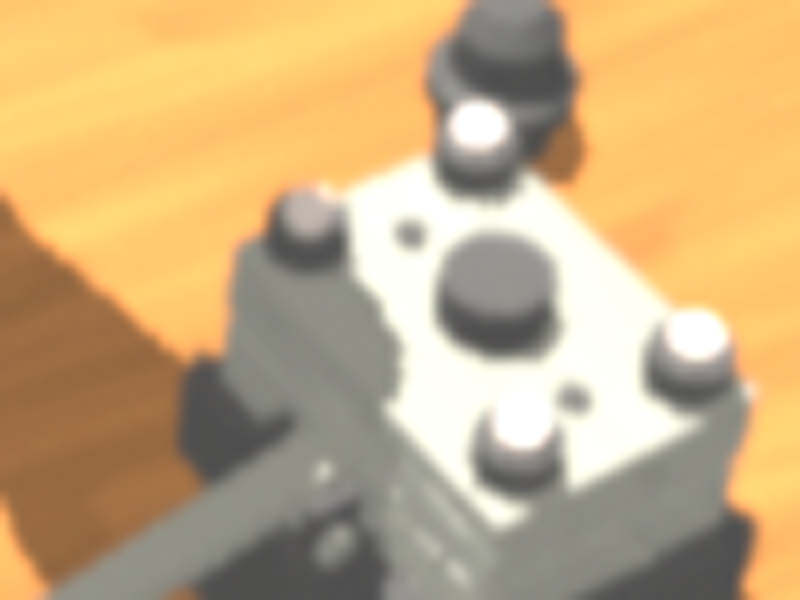

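Request:
play_rows(increments=[0,0,0,0.0003,0,0.001,0,0,0,0,0.0006,0,0.002,0,0,0,0,0.001,0,0.003,0,0,0,0,0.001,0,0.004,0,0,0,0,0.001,0,0.005,0])

```text
t: 22.4
tcp_pos: [0.5453, -0.0955, 0.0451]
eef_rot: [179.8, -0.0, 95.7]
wrist_force: [-0.2, 0.5, 11.6]
grip_width: 0.005
```

Request:
play_rows(increments=[0,0,0,0,0,0.001,0,0,0,0,0,0,0.002,0,0,0,0,0,0,0.003,0,0,0,0,0,0,0.003,0,0,0,0,0,0,0.003,0])

```text
t: 23.02
tcp_pos: [0.5453, -0.0952, 0.0421]
eef_rot: [179.8, -0.1, 95.7]
wrist_force: [-0.5, 1.6, 11.3]
grip_width: 0.003
```

Request:
play_rows(increments=[0,0,0,0,0,0.0005,0,0,0,0,0,0,0.001,0,0,0,0,0,0,0.0015,0,0,0,0,0,0,0.002,0,0,0,0,0,0,0.002,0])

```text
t: 23.65
tcp_pos: [0.5453, -0.0948, 0.04]
eef_rot: [179.8, -0.1, 95.7]
wrist_force: [-0.0, 2.8, 11.4]
grip_width: 0.003
```

Run:
```python
from h import *
snap('y',0)
for n,x,y in(('scene',320,110),('side',220,125)):
    im=cv2.imread(f'pics/y{n}.png')[y:y+75,x:x+100]; cv2.imwrite(f'pics/y{n}c.png',cv2.resize(np.clip(im*1.3,0,255).astype('uint8'),None,fx=8,fy=8,interpolation=cv2.INTER_CUBIC))
```

```text
23.75 [ 0.5453 -0.0948  0.0401] [ 1.7981e+02 -9.0000e-02  9.5730e+01] [ -3.9  38.8  12.1 110.  -14.4  32.4  23.5] [ 0.5  2.5 11.9]
```

View pics/ysidec.png

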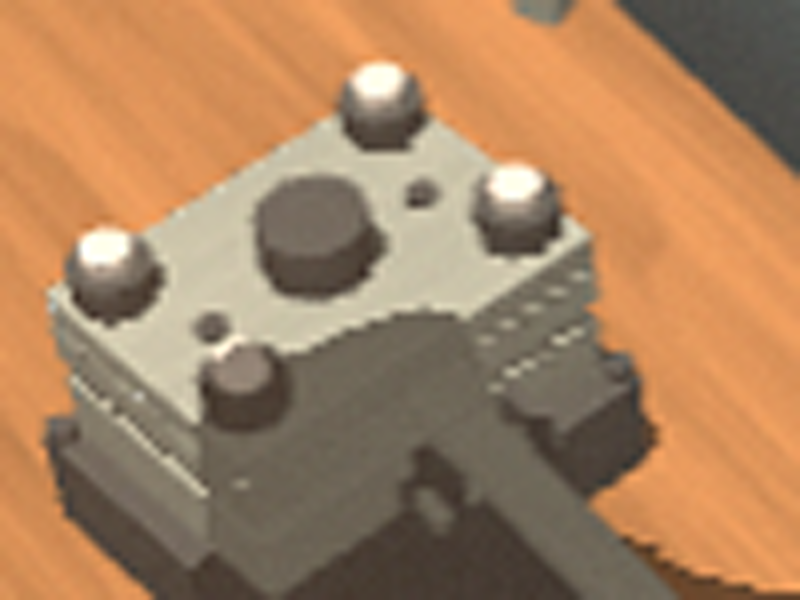

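Request:
play_rows(increments=[0,0,0,0.0005,0,0.0005,0,0,0,0,0.0005,0,0.001,0,0,0,0,0.0005,0,0.0015,0,0,0,0,0.0005,0,0.002,0,0,0,0,0.0005,0,0.002,0])

```text
t: 24.38
tcp_pos: [0.5453, -0.0945, 0.0381]
eef_rot: [179.8, -0.1, 95.7]
wrist_force: [-0.8, 1.4, 11.7]
grip_width: 0.006
```

Request:
play_rows(increments=[0,0,0,0,0,0.0005,0,0,0,0,0,0,0.001,0,0,0,0,0,0,0.0015,0,0,0,0,0,0,0.002,0,0,0,0,0,0,0.002,0])

```text
t: 25.0
tcp_pos: [0.5452, -0.0942, 0.036]
eef_rot: [179.8, -0.1, 95.7]
wrist_force: [-0.9, 3.5, 11.5]
grip_width: 0.002
```

Run:
```python
from h import *
snap('z',0)
g=lambda k,n:cv2.cvtColor(cv2.imread(f'pics/{k}.png'),cv2.COLOR_BGR2GRAY).astype(np.float32)
# expected px shift per mm up at shank / hole
def ecc(a,b,r):
    x,y,w,h=r; T=a[y:y+h,x:x+w]; W=np.eye(2,3,dtype=np.float32); W[:,2]=(x,y)
    cc,W=cv2.findTransformECC(T,b,W,cv2.MOTION_TRANSLATION,(3,200,1e-5),None,3); return cc,W[:,2]-[x,y]
for n,r0 in (('side',(267,144,12,10)),('side',(249,145,22,20)),('scene',(372,137,20,18))):
    X=np.r_[C,.107+.01]; dz=(proj(X+[0,0,.001],n)-proj(X,n))[0]
    for k in ('u'+n,'x'+n,'y'+n,'z'+n):
        try: cc,s=ecc(g('u'+n,n),g(k,n),r0); print(n,k,round(cc,3),s.round(2),'mm',(s@dz/(dz@dz)).round(2))
        except Exception as ex: print(n,k,'fail')
    print(dz)
```

```text
25.1 [ 0.5452 -0.0942  0.0361] [ 1.7981e+02 -1.0000e-01  9.5730e+01] [ -3.8  39.2  11.9 110.  -14.5  32.   23.5] [-0.2  2.5 11.7]
side uside 0.969 [-0.01 -0.08] mm 0.29
side xside 0.944 [ 0.01 -1.56] mm 5.7
side yside fail
side zside fail
[-0.04408323 -0.2671464 ]
side uside 0.994 [-0.02 -0.08] mm 0.31
side xside 0.985 [-0.47 -1.52] mm 5.83
side yside 0.98 [-0.37 -1.99] mm 7.48
side zside 0.98 [-0.42 -2.18] mm 8.2
[-0.04408323 -0.2671464 ]
scene uscene 0.997 [ 0.01 -0.03] mm 0.11
scene xscene 0.996 [ 0.29 -1.58] mm 6.17
scene yscene 0.995 [ 0.49 -1.96] mm 7.75
scene zscene 0.995 [ 0.51 -2.13] mm 8.39
[ 0.04847165 -0.2563859 ]
```

Request:
play_rows(increments=[0,0,0,0.0005,0,0.0005,0,0,0,0,0.0005,0,0.001,0,0,0,0,0.0005,0,0.0015,0,0,0,0,0.0005,0,0.002,0,0,0,0,0.0005,0,0.002,0])

```text
t: 25.72
tcp_pos: [0.5452, -0.0938, 0.0341]
eef_rot: [179.8, -0.1, 95.7]
wrist_force: [-0.8, 2.5, 11.4]
grip_width: 0.003
```

Request:
play_rows(increments=[0,0,0,0,0,0.0005,0,0,0,0,0,0,0.001,0,0,0,0,0,0,0.0015,0,0,0,0,0,0,0.002,0,0,0,0,0,0,0.002,0])

```text
t: 26.35
tcp_pos: [0.5451, -0.0934, 0.032]
eef_rot: [179.8, -0.1, 95.7]
wrist_force: [-0.7, 3.0, 12.3]
grip_width: 0.008
```

Request:
play_rows(increments=[0,0,0,0.0005,0,0.0005,0,0,0,0,0.0005,0,0.001,0,0,0,0,0.0005,0,0.0015,0,0,0,0,0.0005,0,0.0015,0,0,0,0,0.0005,0,0.0015,0])

```text
t: 26.98
tcp_pos: [0.5451, -0.0931, 0.0306]
eef_rot: [179.8, -0.1, 95.7]
wrist_force: [-0.3, 2.2, 11.8]
grip_width: 0.005
```

Request:
play_rows(increments=[0,0,0,0,0,0.0005,0,0,0,0,0,0,0.001,0,0,0,0,0,0,0.0015,0,0,0,0,0,0,0.0015,0,0,0,0,0,0,0.0015,0])

```text
t: 27.6
tcp_pos: [0.5451, -0.0928, 0.029]
eef_rot: [179.8, -0.1, 95.7]
wrist_force: [-1.1, 3.6, 11.9]
grip_width: 0.002
```

```bash
cat > lift.py <<'E'
from h import *
import sys
k=sys.argv[1]; snap(k,0)
g=lambda f:cv2.cvtColor(cv2.imread(f'pics/{f}.png'),cv2.COLOR_BGR2GRAY).astype(np.float32)
def ecc(a,b,r):
    x,y,w,h=r; T=a[y:y+h,x:x+w]; W=np.eye(2,3,dtype=np.float32); W[:,2]=(x,y)
    cc,W=cv2.findTransformECC(T,b,W,cv2.MOTION_TRANSLATION,(3,200,1e-5),None,3); return cc,W[:,2]-[x,y]
for n,r0 in (('side',(249,145,22,20)),('scene',(372,137,20,18))):
    X=np.r_[C,.107+.01]; dz=(proj(X+[0,0,.001],n)-proj(X,n))[0]
    cc,s=ecc(g('u'+n),g(k+n),r0); print(n,round(cc,3),s.round(2),'mm',(s@dz/(dz@dz)).round(2))
for n,x,y in(('scene',280,110),('side',220,125)):
    im=cv2.imread(f'pics/{k}{n}.png')[y:y+100,x:x+133]; cv2.imwrite(f'pics/{k}{n}c.png',cv2.resize(np.clip(im*1.3,0,255).astype('uint8'),None,fx=6,fy=6,interpolation=cv2.INTER_CUBIC))
E
python3 lift.py l1
```

```text
27.7 [ 0.5451 -0.0928  0.029 ] [ 1.7981e+02 -1.2000e-01  9.5740e+01] [ -3.7  39.9  11.6 110.1 -14.7  31.3  23.6] [-1.3  3.4 10.6]
side 0.979 [-0.53 -2.48] mm 9.34
scene 0.995 [ 0.49 -2.46] mm 9.6
```

View pics/l1sidec.png

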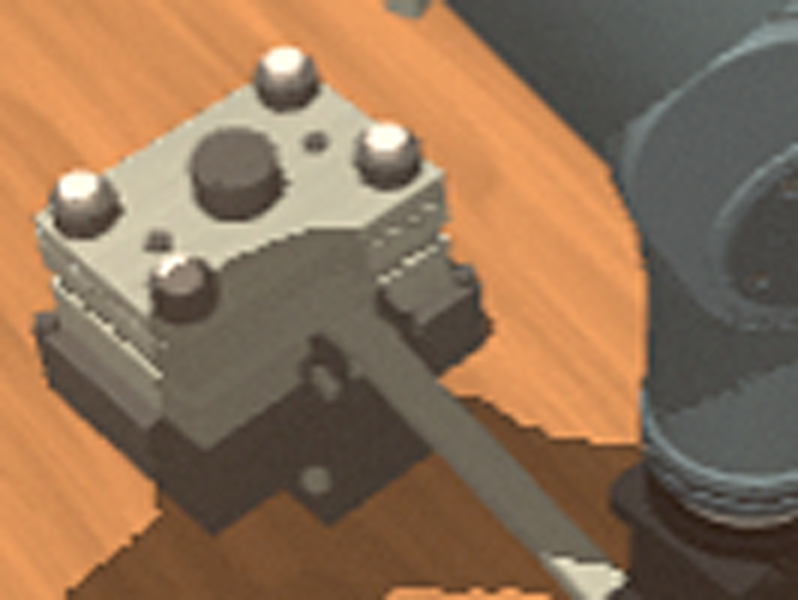

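Request:
play_rows(increments=[0,0,0,0.0005,0,0.0005,0,0,0,0,0.0005,0,0.001,0,0,0,0,0.0005,0,0.0015,0,0,0,0,0.0005,0,0.0015,0,0,0,0,0.0005,0,0.0015,0])

```text
t: 28.32
tcp_pos: [0.5451, -0.0925, 0.0276]
eef_rot: [179.8, -0.1, 95.7]
wrist_force: [-0.4, 3.3, 12.4]
grip_width: 0.003
```

Request:
play_rows(increments=[0,0,0,0,0,0.0005,0,0,0,0,0,0,0.001,0,0,0,0,0,0,0.001,0,0,0,0,0,0,0.001,0,0,0,0,0,0,0.001,0])

```text
t: 28.95
tcp_pos: [0.5452, -0.0922, 0.0267]
eef_rot: [179.8, -0.1, 95.8]
wrist_force: [-1.4, 3.8, 13.4]
grip_width: 0.006
```

Force has begun to rise, so I'll take smaller steps.

Request:
play_rows(increments=[0,0,0,0,0,0.0003,0,0,0,0,0,0,0.0006,0,0,0,0,0,0,0.0006,0,0,0,0,0,0,0.0006,0,0,0,0,0,0,0.0006,0])

```text
t: 29.58
tcp_pos: [0.5453, -0.0921, 0.0262]
eef_rot: [179.8, -0.1, 95.8]
wrist_force: [-0.9, 4.1, 13.7]
grip_width: 0.006
```

```bash
python3 lift.py l2; python3 -c "
import cv2,numpy as np
im=cv2.imread('pics/l2scene.png')[150:240,210:370];cv2.imwrite('pics/l2h.png',cv2.resize(np.clip(im*1.2,0,255).astype('uint8'),None,fx=5,fy=5,interpolation=2))"
```

```text
29.675 [ 0.5453 -0.0922  0.0262] [ 1.7979e+02 -1.3000e-01  9.5750e+01] [ -3.7  40.2  11.5 110.1 -14.8  30.9  23.6] [-0.7  4.  14.4]
side 0.978 [-0.57 -2.5 ] mm 9.47
scene 0.996 [ 0.53 -2.51] mm 9.83
```

View pics/l2h.png

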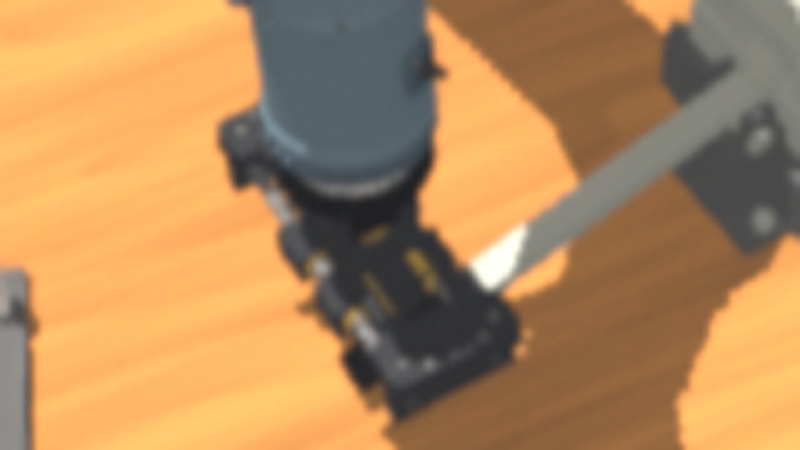

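View pics/l2sidec.png

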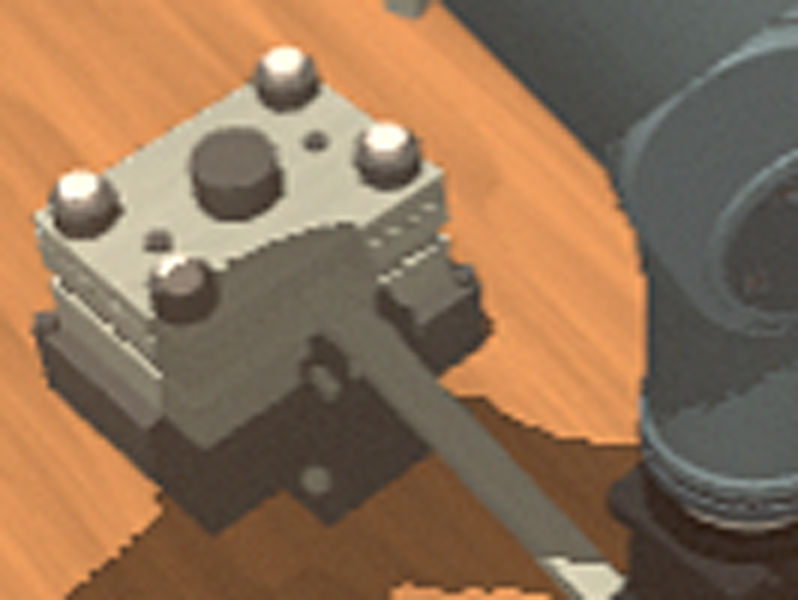

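Request:
play_rows(increments=[0,0,0,0.0005,0,0.0003,0,0,0,0,0.0005,0,0.0006,0,0,0,0,0.0005,0,0.0008,0,0,0,0,0.0005,0,0.0008,0,0,0,0,0.0005,0,0.0008,0])

```text
t: 30.3
tcp_pos: [0.5455, -0.092, 0.0256]
eef_rot: [179.8, -0.1, 95.7]
wrist_force: [0.6, 3.1, 16.2]
grip_width: 0.007
```

```bash
python3 -c "
from h import *
for i in range(3): print(env.state()['wrist_force'].round(2))
im,c=wcam(); cv2.imwrite('pics/l3w.png',im[:,:,::-1]); print(env.state()['wrist_force'].round(2),env.state()['tcp_pos'])"
```

```text
[ 0.6   3.09 16.24]
[ 0.6   3.09 16.24]
[ 0.6   3.09 16.24]
[-0.86  2.92 15.36] [ 0.54545255 -0.09198301  0.02556505]
```

View pics/l3w.png

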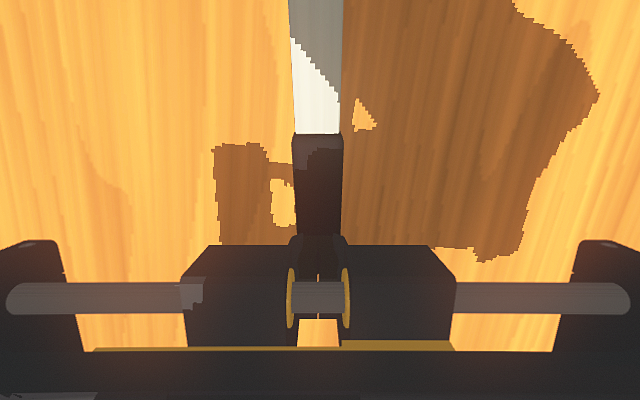

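Request:
play_rows(increments=[0,0,0,0,0,0.0003,0,0,0,0,0,0,0.0006,0,0,0,0,0,0,0.0008,0,0,0,0,0,0,0.0008,0,0,0,0,0,0,0.0008,0])

```text
t: 30.98
tcp_pos: [0.5456, -0.0918, 0.0249]
eef_rot: [179.8, -0.1, 95.7]
wrist_force: [-0.9, 4.4, 17.4]
grip_width: 0.004
```

```bash
python3 lift.py l4; tail -3 h.py >/dev/null
```

```text
31.075 [ 0.5456 -0.0918  0.025 ] [ 1.7975e+02 -1.2000e-01  9.5750e+01] [ -3.7  40.3  11.4 110.1 -14.9  30.8  23.6] [-1.3  3.8 17.6]
side 0.978 [-0.56 -2.5 ] mm 9.44
scene 0.996 [ 0.51 -2.52] mm 9.86
```

View pics/l4scenec.png

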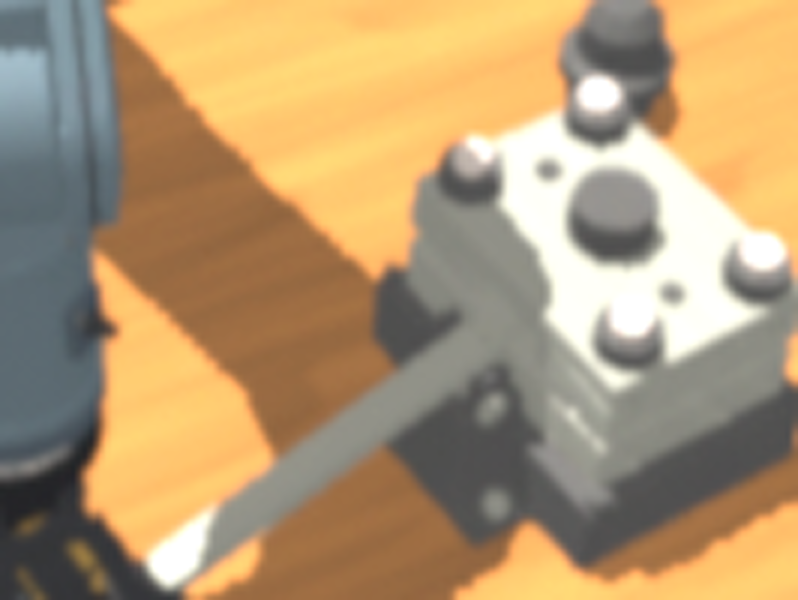

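```bash
python3 -c "
import cv2,numpy as np
im=cv2.imread('pics/l4side.png')[175:250,290:400];cv2.imwrite('pics/l4h.png',cv2.resize(np.clip(im*1.8,0,255).astype('uint8'),None,fx=7,fy=7,interpolation=2))"
```

```text
(no output)
```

View pics/l4h.png

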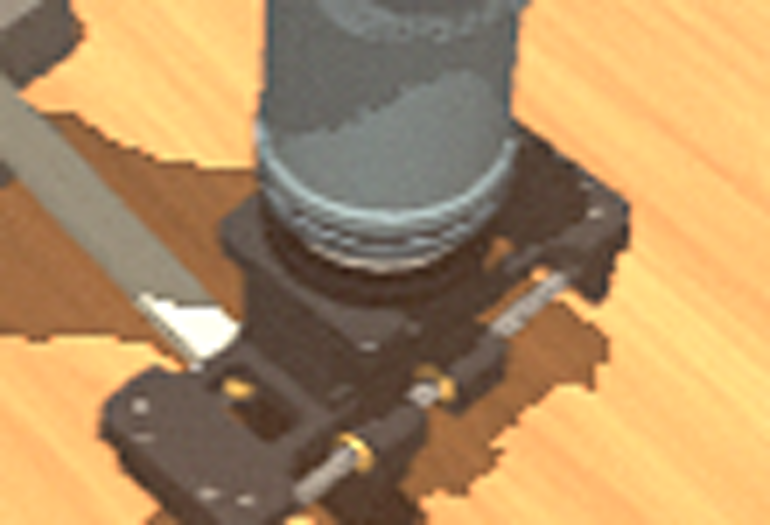

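Force climbed from a steady 11.5 N to 17.5 N while the plate stopped rising at about 9.5 mm of lift, so it is at the collars. I'll stop pressing and lift off.

Request:
play_rows(increments=[0,0,0,0,0,-0.004,0,0,0,0,0,0,-0.02,0,0,0,0,0,0,-0.06,0,0,0,0,-0.04,0,-0.11,0.03,0,0,0,-0.06,0,-0.13,0.06])

```text
t: 31.7
tcp_pos: [0.5503, -0.1555, 0.1565]
eef_rot: [179.8, 0.1, 95.6]
wrist_force: [-0.8, -0.3, -0.8]
grip_width: 0.208
```

```bash
python3 lift.py m1; python3 -c "
import cv2,numpy as np
for n,x,y in(('scene',230,130),('side',270,150)):
    im=cv2.imread(f'pics/m1{n}.png')[y:y+100,x:x+160];cv2.imwrite(f'pics/m1{n}h.png',cv2.resize(np.clip(im*1.2,0,255).astype('uint8'),None,fx=5,fy=5,interpolation=2))"
```

```text
31.8 [ 0.5506 -0.1566  0.1561] [1.7969e+02 1.3000e-01 9.5440e+01] [ -0.9  29.6  16.2 105.1 -10.9  46.4  26.3] [ 0.3 -0.1  0.2]
side 0.978 [-0.56 -2.51] mm 9.47
scene 0.996 [ 0.52 -2.51] mm 9.82
```

View pics/m1sceneh.png

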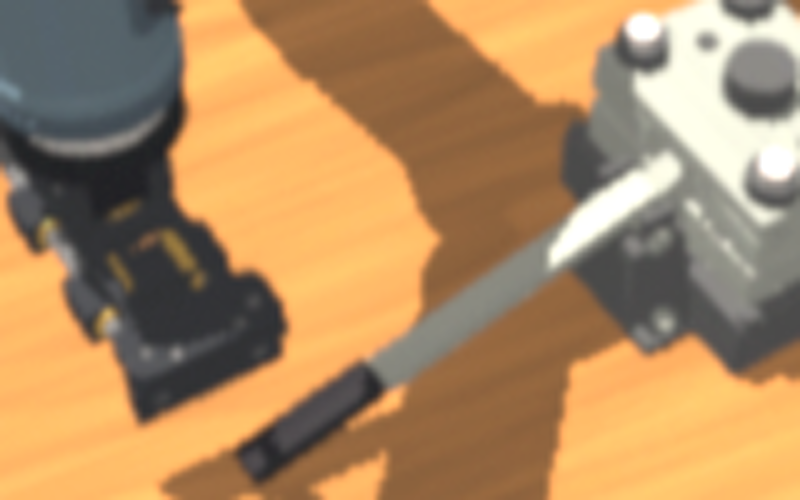

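View pics/m1sideh.png

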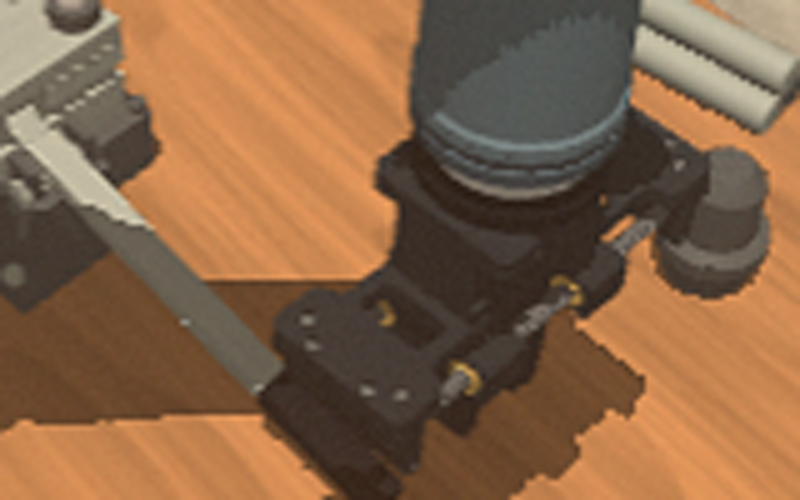

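```bash
cat > ov.py <<'E'
from h import *
def barpts(t,pitch,cx=.025,zc=.067,lat=0,yaw=DY):
    R=RR(pitch,yaw).as_matrix(); X=R[:,0]; n=-R[:,2]; Y=np.cross(n,X)
    O=M-cx*d+lat*e; O[2]=zc; org=O+n*.008-X*t
    L=[(.12,.01,.012),(.12,-.01,.012),(-.06,.01,.012),(-.06,-.01,.012),(-.06,.012,.016),(-.06,-.012,.016),(-.146,.012,.016),(-.146,-.012,.016),(-.146,.012,0),(-.146,-.012,0)]
    return np.array([org+X*x+Y*y+n*z for x,y,z in L]),org
if __name__=='__main__':
    import sys
    k,t,p=sys.argv[1],float(sys.argv[2]),float(sys.argv[3]); lat=float(sys.argv[4]) if len(sys.argv)>4 else 0; yaw=float(sys.argv[5]) if len(sys.argv)>5 else DY
    P,org=barpts(t,p,lat=lat,yaw=yaw); print(org,P[-2:]); outs=[]
    for n,x,y in(('scene',260,140),('side',260,160)):
        im=cv2.imread(f'pics/{k}{n}.png')[y:y+90,x:x+130]; im=cv2.resize(np.clip(im*1.3,0,255).astype('uint8'),None,fx=6,fy=6,interpolation=2)
        for u in proj(P,n): cv2.circle(im,(int((u[0]-x+.5)*6),int((u[1]-y+.5)*6)),3,(0,0,255),1)
        outs.append(im)
        cv2.imwrite(f'pics/ov_{n}_{k}_{t}_{p}.png',im)
E
python3 ov.py m1 .1046 -16.5
```

```text
[0.53113228 0.02853801 0.04496255] [[ 0.53309515 -0.11194935  0.00349631]
 [ 0.55697649 -0.10956567  0.00349631]]
```

View pics/ov_scene_m1_0.1046_-16.5.png

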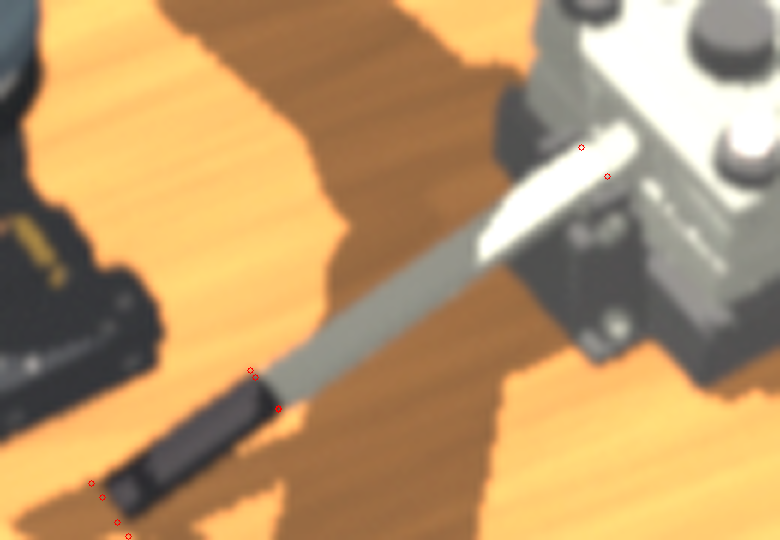

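View pics/ov_side_m1_0.1046_-16.5.png

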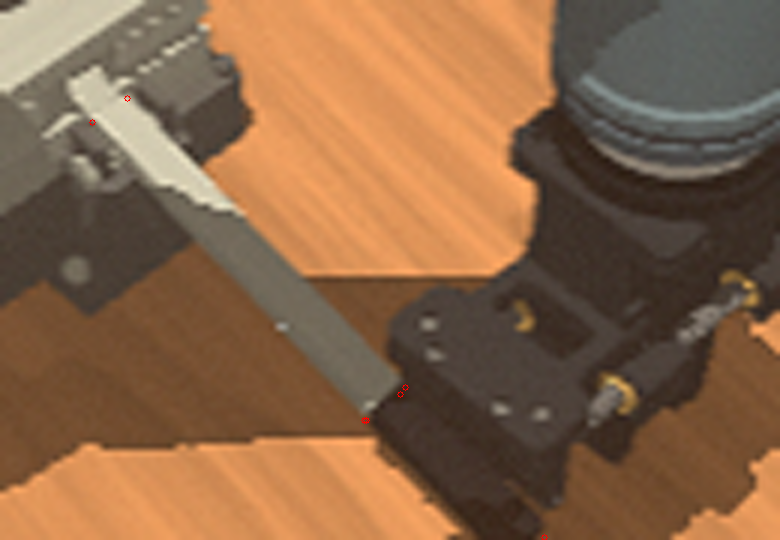

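Run:
```python
from h import *
P=-16
R=RR(P,DY).as_matrix(); org=np.array([.531,.0305,.0465]); tcp=org+R[:,2]*.0115; pre=tcp-R[:,2]*.08
print(tcp,pre)
p,_=cur(); a=np.array([*p,0,95.6]); b=np.array([*pre,P,DY]); c=np.array([*tcp,P,DY])
mid=a.copy();
rows([tuple(a+(b-a)*k) for k in (.25,.5,.75,1)],.07)
rows([tuple(b+(c-b)*k) for k in (.25,.55,.8,1)],.07,base=(b[:3],RR(P,DY)))
```

```text
[0.53068517 0.03365416 0.03544549] [0.53287527 0.0117122  0.11234643]
[0.31, 4.13, -0.18, 0.0423, -0.0005, 0.0109, 0.07, 0.32, 8.13, -0.19, 0.0847, -0.001, 0.0217, 0.07, 0.33, 12.13, -0.21, 0.127, -0.0015, 0.0326, 0.07, 0.34, 16.13, -0.22, 0.1693, -0.002, 0.0434, 0.07, 0.34, 16.13, -0.22, 0.1693, -0.002, 0.0434, 0.07]
[0.0, 0.0, 0.0, 0.0, -0.0, 0.02, 0.07, 0.0, 0.0, 0.0, 0.0, -0.0, 0.044, 0.07, 0.0, 0.0, 0.0, 0.0, -0.0, 0.064, 0.07, 0.0, 0.0, 0.0, 0.0, 0.0, 0.08, 0.07, 0.0, 0.0, 0.0, 0.0, 0.0, 0.08, 0.07]
```

Request:
play_rows(increments=[0.3,4,-0.2,0.042,-0.0005,0.005,0.07,0.3,8,-0.2,0.085,-0.001,0.015,0.07,0.3,12,-0.2,0.127,-0.0015,0.03,0.07,0.3,16,-0.2,0.169,-0.002,0.0434,0.07,0.3,16,-0.2,0.169,-0.002,0.0434,0.07])

```text
t: 32.42
tcp_pos: [0.5278, 0.0188, 0.1078]
eef_rot: [-179.4, -16.2, 96.0]
wrist_force: [-0.7, -0.9, 0.0]
grip_width: 0.791
```

```bash
python3 - <<'E'
from h import *
snap('n')
R=RR(-16,DY).as_matrix(); org=np.array([.531,.0305,.0465]); tcp=org+R[:,2]*.0115;pre=tcp-R[:,2]*.035
rows([(*(pre),-16,DY),(*tcp,-16,DY)],.07)
E
python3 -c "
import cv2,numpy as np
for n,x,y in(('scene',230,130),('side',270,150)):
    im=cv2.imread(f'pics/n{n}.png')[y:y+100,x:x+160];cv2.imwrite(f'pics/n{n}h.png',cv2.resize(np.clip(im*1.2,0,255).astype('uint8'),None,fx=5,fy=5,interpolation=2))"
```

```text
32.575 [0.5304 0.0147 0.1096] [-179.71  -15.99   95.84] [-1.000e-01  3.220e+01  4.300e+00  1.098e+02 -2.630e+01  4.420e+01
  2.950e+01] [0.2 0.8 0.5]
[-0.33, 0.01, 0.13, -0.0023, 0.0024, 0.0414, 0.07, -0.33, 0.01, 0.13, -0.0023, 0.0027, 0.0764, 0.07, -0.33, 0.01, 0.13, -0.0023, 0.0027, 0.0764, 0.07, -0.33, 0.01, 0.13, -0.0023, 0.0027, 0.0764, 0.07, -0.33, 0.01, 0.13, -0.0023, 0.0027, 0.0764, 0.07]
```

View pics/nw.png

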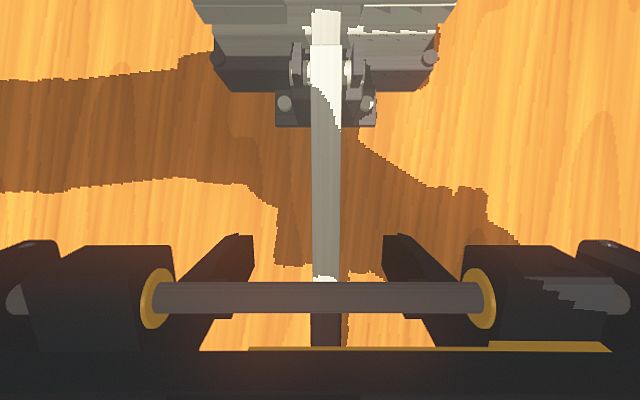

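View pics/nsideh.png

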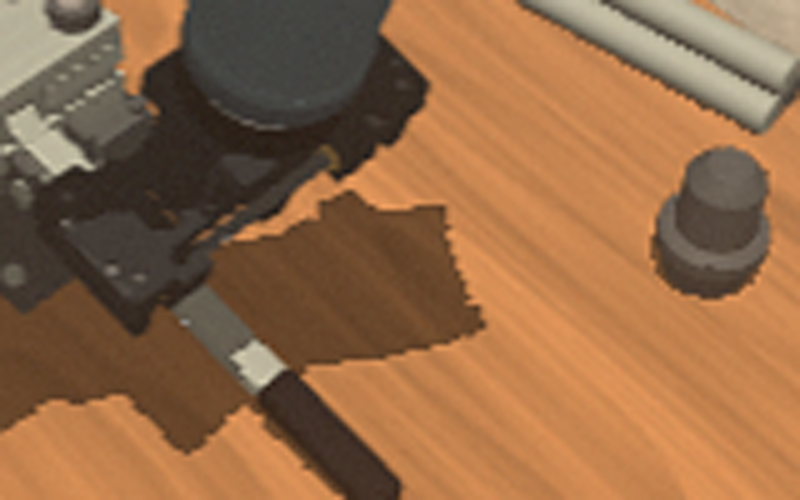

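Run:
```python
from h import *
np.set_printoptions(precision=4,suppress=True)
I['n']=pickle.load(open('n.pkl','rb'))
f=lambda x,y:((x+.5)/5-.5+270,(y+.5)/5-.5+150)
b=tri([f(276,379)],[(326.5,278)],'side','n')[0]
s=tri([f(276,379)],[(326.5,278)],'side','n')
print('boundary',b)
# shaft end: in ray at distance 0.18 from b
o,dd=ray((324,45),'n')
L=np.linspace(.1,.6,5001); P=o+L[:,None]*dd; D=np.abs(np.linalg.norm(P-b,axis=1)-.18)
for i in np.argsort(D)[:1]: pass
idx=[i for i in range(1,5000) if D[i]<D[i-1] and D[i]<D[i+1]]
for i in idx:
    v=P[i]-b; print(P[i],'pitch',np.degrees(np.arcsin(v[2]/.18)),'yaw',np.degrees(np.arctan2(v[1],v[0])),'org top',b+v/3)
```

```text
boundary [ 0.5449 -0.0184  0.024 ]
[0.5224 0.1053 0.1528] pitch 45.697497065001436 yaw 100.33113837925919 org top [0.5374 0.0228 0.0669]
[0.5181 0.1554 0.0625] pitch 12.376968703894752 yaw 98.75727623441351 org top [0.536  0.0395 0.0368]
```

Run:
```python
from h import *
snap('n2')
```

```text
32.725 [0.5309 0.0143 0.1101] [-179.78  -15.99   95.82] [-1.000e-01  3.220e+01  4.300e+00  1.098e+02 -2.640e+01  4.420e+01
  2.950e+01] [-0.5 -0.6  0.5]
```

View pics/n2w.png

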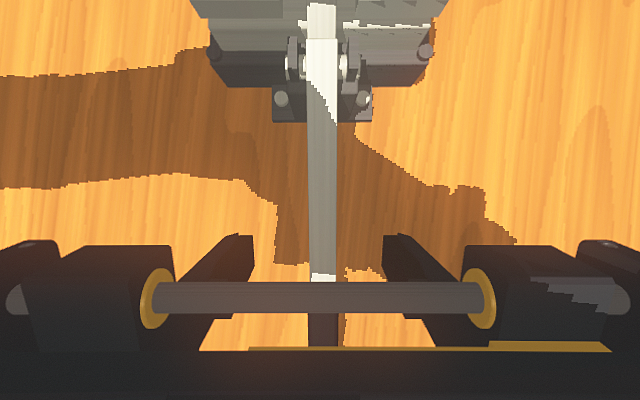

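Run:
```python
from h import *
np.set_printoptions(precision=4,suppress=True)
im=cv2.imread('pics/n2w.png').astype(int)
for r in (50,70,110,150,200,240,262):
    print(r,[tuple(im[r,c]) for c in (300,303,305,307,309,311,313)],'|',[tuple(im[r,c]) for c in (333,335,337,339,341)])
c=pickle.load(open('n2.pkl','rb'));I['n2']=c
cv2.imwrite('pics/n2wc.png',cv2.resize(cv2.imread('pics/n2w.png')[0:300,270:370],None,fx=3,fy=2,interpolation=2))
# model projection for different pitches
from ov import barpts
for t,p in ((.1046,-16.5),(.1066,-16),(.1026,-16.5),(.1046,-14)):
    P,org=barpts(t,p); q=proj(P,'n2'); print(t,p,org,q[:4].round(1).tolist())
```

```text
50 [(np.int64(73), np.int64(81), np.int64(86)), (np.int64(72), np.int64(79), np.int64(82)), (np.int64(78), np.int64(88), np.int64(94)), (np.int64(247), np.int64(255), np.int64(255)), (np.int64(243), np.int64(251), np.int64(252)), (np.int64(240), np.int64(250), np.int64(252)), (np.int64(235), np.int64(247), np.int64(249))] | [(np.int64(233), np.int64(247), np.int64(249)), (np.int64(237), np.int64(250), np.int64(252)), (np.int64(146), np.int64(166), np.int64(174)), (np.int64(73), np.int64(80), np.int64(85)), (np.int64(70), np.int64(78), np.int64(81))]
70 [(np.int64(115), np.int64(131), np.int64(136)), (np.int64(224), np.int64(249), np.int64(253)), (np.int64(210), np.int64(232), np.int64(237)), (np.int64(244), np.int64(253), np.int64(254)), (np.int64(241), np.int64(251), np.int64(252)), (np.int64(238), np.int64(250), np.int64(251)), (np.int64(234), np.int64(247), np.int64(249))] | [(np.int64(234), np.int64(247), np.int64(249)), (np.int64(236), np.int64(251), np.int64(252)), (np.int64(133), np.int64(153), np.int64(159)), (np.int64(109), np.int64(126), np.int64(131)), (np.int64(93), np.in
[... 2520 characters left out ...]
int64(134), np.int64(141)), (np.int64(119), np.int64(135), np.int64(143))] | [(np.int64(116), np.int64(131), np.int64(140)), (np.int64(120), np.int64(133), np.int64(134)), (np.int64(54), np.int64(102), np.int64(161)), (np.int64(55), np.int64(101), np.int64(154)), (np.int64(55), np.int64(98), np.int64(149))]
0.1046 -16.5 [0.5311 0.0285 0.045 ] [[304.1, 39.2], [336.9, 39.2], [306.3, 297.0], [332.0, 297.2]]
0.1066 -16 [0.5313 0.0264 0.0453] [[304.1, 42.6], [336.9, 42.6], [306.2, 300.2], [332.0, 300.3]]
0.1026 -16.5 [0.5309 0.0304 0.0455] [[304.1, 35.5], [337.0, 35.5], [306.3, 294.8], [332.0, 294.9]]
0.1046 -14 [0.5312 0.0277 0.0495] [[304.1, 37.9], [336.9, 38.0], [305.9, 301.4], [332.4, 301.6]]
```

View pics/n2wc.png

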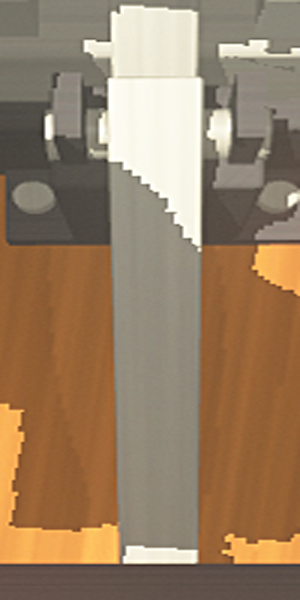

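Run:
```python
from h import *
R=RR(-16,DY).as_matrix(); org=np.array([.532,.0293,.0457]); tcp=org+R[:,2]*.0115;pre=tcp-R[:,2]*.035
rows([(*(pre),-16,DY),(*tcp,-16,DY)],.07)
```

```text
[-0.25, 0.01, 0.11, -0.0035, 0.0028, 0.0425, 0.07, -0.25, 0.01, 0.11, -0.0035, 0.0029, 0.0775, 0.07, -0.25, 0.01, 0.11, -0.0035, 0.0029, 0.0775, 0.07, -0.25, 0.01, 0.11, -0.0035, 0.0029, 0.0775, 0.07, -0.25, 0.01, 0.11, -0.0035, 0.0029, 0.0775, 0.07]
```

Request:
play_rows(increments=[-0.25,0,0,-0.0035,0.0015,0.02,0.07,-0.25,0,0,-0.0035,0.002,0.04,0.07,-0.25,0,0,-0.0035,0.002,0.062,0.07,-0.25,0,0,-0.0035,0.002,0.0775,0.07,-0.25,0,0,-0.0035,0.002,0.0775,0.07])

```text
t: 33.35
tcp_pos: [0.5298, 0.0333, 0.0337]
eef_rot: [-179.9, -16.1, 95.8]
wrist_force: [-0.2, 0.7, 0.1]
grip_width: 0.79
```

Request:
play_rows(increments=[0,0,0,0,0,0,0.01,0,0,0,0,0,0,0.01,0,0,0,0,0,0,0.01,0,0,0,0,0,0,0.01,0,0,0,0,0,0,0.01], grip_force=40)

```text
t: 33.98
tcp_pos: [0.5304, 0.0332, 0.0345]
eef_rot: [180.0, -16.0, 95.9]
wrist_force: [0.5, -0.1, 0.3]
grip_width: 0.251
```

Request:
play_rows(increments=[0,0,0,0,0,0,0.01,0,0,0,0,0,0,0.01,0,0,0,0,0,0,0.01,0,0,0,0,0,0,0.01,0,0,0,0,0,0,0.01], grip_force=55)

```text
t: 34.6
tcp_pos: [0.5306, 0.0331, 0.0345]
eef_rot: [180.0, -16.0, 95.9]
wrist_force: [0.4, -1.1, 0.9]
grip_width: 0.214
```

Run:
```python
from h import *
s=env.state();print(s['tcp_pos'],s['eef_rot'],s['wrist_force'],s['moment'],s['qpos'].round(1))
```

```text
[0.53056871 0.03307239 0.03445726] [179.9846727  -16.03962056  95.85212698] [ 0.4135756  -1.14863553  0.87685903] [-0.44024036 -0.19878281 -0.04937174] [  0.4  39.5   1.2 111.  -29.8  35.3  32.5]
```

Run:
```python
from h import *
P=np.array([.105,0,-.0115]); out=[]
for a,l in ((-1,.0003),(-3,.0008),(-5.5,.0012),(-8,.0015),(-10,.002)):
    R=Ro.from_rotvec([0,a,0],degrees=True); v=P-R.apply(P)-R.apply([0,0,l]); out+=[0,a,0,*v.round(4).tolist(),.01]
print(out)
```

```text
[0, -1, 0, -0.0002, 0.0, -0.0021, 0.01, 0, -3, 0, -0.0004, 0.0, -0.0063, 0.01, 0, -5.5, 0, -0.0005, 0.0, -0.0113, 0.01, 0, -8, 0, -0.0004, 0.0, -0.0162, 0.01, 0, -10, 0, -0.0001, 0.0, -0.0204, 0.01]
```

Request:
play_rows(increments=[0,-1,0,-0.0002,0,-0.0021,0.01,0,-3,0,-0.0004,0,-0.0063,0.01,0,-5.5,0,-0.0005,0,-0.0113,0.01,0,-8,0,-0.0004,0,-0.0162,0.01,0,-10,0,-0.0001,0,-0.0204,0.01])

```text
t: 35.22
tcp_pos: [0.5297, 0.028, 0.0536]
eef_rot: [-179.9, -6.0, 95.9]
wrist_force: [0.1, -0.6, -4.3]
grip_width: 0.215
```

Request:
play_rows(increments=[0,0,0,-0.005,0,-0.0005,0.01,0,0,0,-0.012,0,-0.0005,0.01,0,0,0,-0.022,0,-0.0005,0.01,0,0,0,-0.034,0,-0.0005,0.01,0,0,0,-0.046,0,-0.0005,0.01])

```text
t: 35.85
tcp_pos: [0.5357, -0.0196, 0.0495]
eef_rot: [-180.0, -6.0, 95.8]
wrist_force: [0.2, 0.4, -4.6]
grip_width: 0.212
```

Request:
play_rows(increments=[0,0,0,-0.015,0,0,0.01,0,0,0,-0.03,0,-0.005,0.01,0,0,0,-0.04,0,-0.03,0.01,0,0,0,-0.045,0,-0.07,0.01,0,0,0,-0.045,0,-0.11,0.01])

```text
t: 36.48
tcp_pos: [0.5411, -0.0758, 0.1555]
eef_rot: [-180.0, -6.0, 95.8]
wrist_force: [0.7, 0.9, -5.4]
grip_width: 0.212
```

```bash
python3 lift.py o1
```

```text
36.575 [ 0.5444 -0.0763  0.1585] [179.55  -5.92  95.8 ] [ -4.3  28.2  14.5 107.1 -17.2  47.8  26.2] [ 1.2 -1.  -4.4]
side 0.978 [-0.58 -2.51] mm 9.48
scene 0.996 [ 0.5  -2.52] mm 9.84
```

View pics/o1side.png

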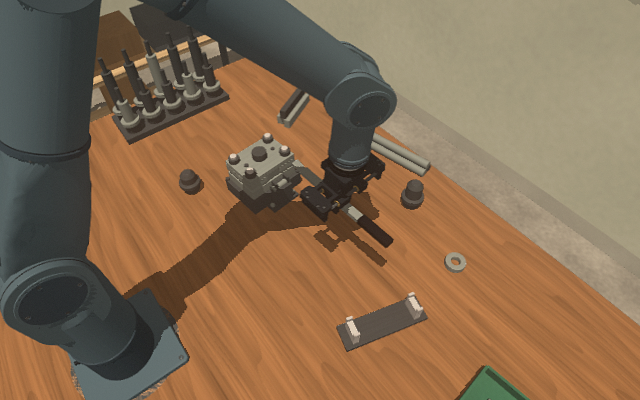

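View pics/o1scene.png

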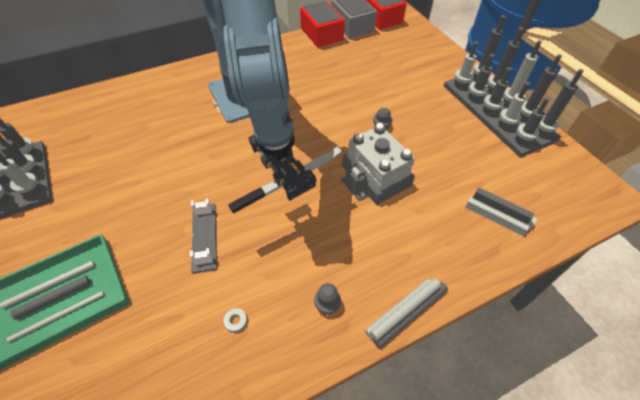

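Run:
```python
import cv2,numpy as np
a=cv2.imread('pics/o1scene.png')[115:185,335:425];b=cv2.imread('pics/o1side.png')[125:195,215:305]
for n,i in(('a',a),('b',b)): cv2.imwrite(f'pics/o1{n}z.png',cv2.resize(i,None,fx=8,fy=8,interpolation=cv2.INTER_CUBIC))
```

```text
(no output)
```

View pics/o1az.png

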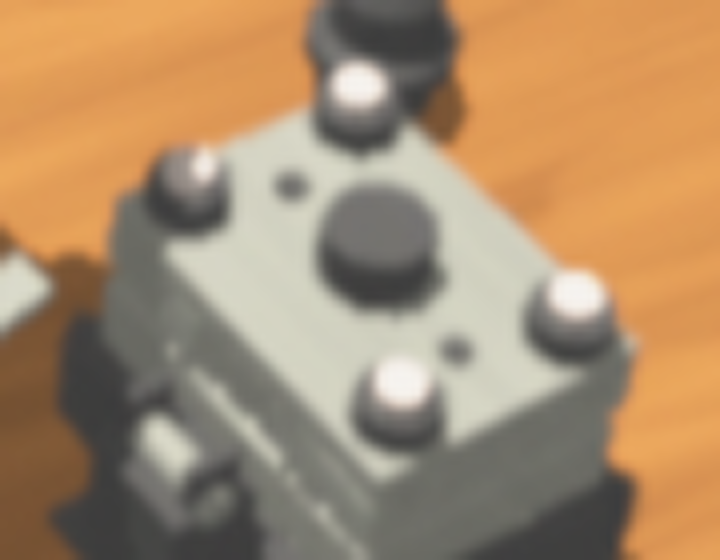

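View pics/o1bz.png

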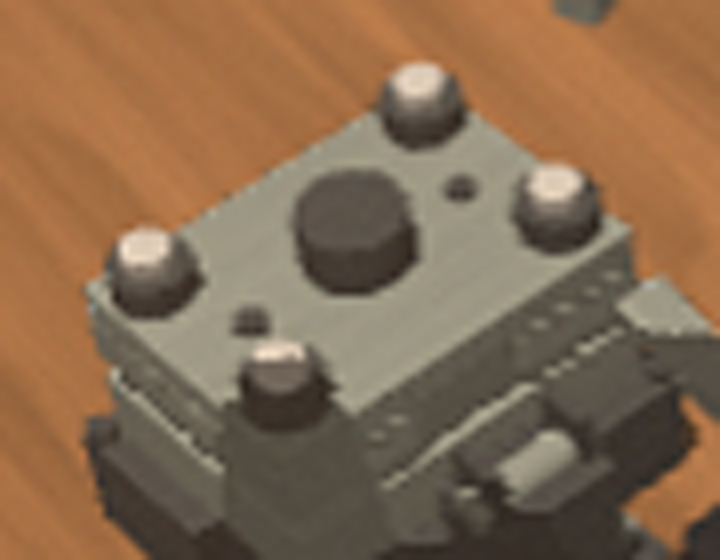

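Run:
```python
from h import *
p,_=cur(); a=np.array([*p,-5.9,95.8]); W=[]; b=np.array([.4955,-.3004,.14,0,-16.2])
for i in range(1,14):
    s=i/13; w=a+(b-a)*s; w[2]+=.05*np.sin(np.pi*s); W.append(tuple(w))
W+=[W[-1]]*2
rows(W,.01)
```

```text
[-0.4, -0.51, 8.57, -0.0156, -0.0054, -0.0123, 0.01, -1.19, -0.99, 17.15, -0.0313, -0.0108, -0.0238, 0.01, -1.91, -1.46, 25.73, -0.0471, -0.0162, -0.0341, 0.01, -2.57, -1.92, 34.32, -0.0631, -0.0216, -0.0424, 0.01, -3.16, -2.35, 42.92, -0.0793, -0.027, -0.0483, 0.01]
[-0.51, -0.45, 8.6, -0.0159, 0.0074, -0.0025, 0.01, -0.95, -0.9, 17.2, -0.0319, 0.0149, -0.0021, 0.01, -1.33, -1.34, 25.81, -0.0482, 0.0223, 0.0012, 0.01, -1.64, -1.76, 34.42, -0.0646, 0.0298, 0.0072, 0.01, -1.88, -2.16, 43.04, -0.0811, 0.0372, 0.0156, 0.01]
[-0.17, -0.45, 8.61, -0.0069, 0.0164, 0.0112, 0.01, -0.27, -0.9, 17.23, -0.0138, 0.0327, 0.0237, 0.01, -0.31, -1.34, 25.84, -0.0207, 0.0491, 0.0369, 0.01, -0.31, -1.34, 25.84, -0.0207, 0.0491, 0.0369, 0.01, -0.31, -1.34, 25.84, -0.0207, 0.0491, 0.0369, 0.01]
```

Request:
play_rows(increments=[-0.4,-0.5,8,-0.0156,-0.0054,-0.0123,0.01,-1.2,-1,17,-0.0313,-0.0108,-0.0238,0.01,-1.9,-1.5,25.7,-0.0471,-0.0162,-0.0341,0.01,-2.6,-1.9,34.3,-0.0631,-0.0216,-0.0424,0.01,-3.2,-2.35,42.9,-0.0793,-0.027,-0.0483,0.01])

```text
t: 37.2
tcp_pos: [0.5222, -0.1609, 0.1931]
eef_rot: [-179.5, -3.4, 52.5]
wrist_force: [0.2, 0.1, -5.9]
grip_width: 0.21
```

Request:
play_rows(increments=[-0.5,-0.45,8.6,-0.0159,0.0074,-0.0025,0.01,-0.95,-0.9,17.2,-0.0319,0.0149,-0.0021,0.01,-1.3,-1.3,25.8,-0.0482,0.0223,0.0012,0.01,-1.6,-1.8,34.4,-0.0646,0.0298,0.0072,0.01,-1.9,-2.2,43,-0.0811,0.0372,0.0156,0.01])

```text
t: 37.83
tcp_pos: [0.5036, -0.2467, 0.172]
eef_rot: [-179.9, -0.8, 9.6]
wrist_force: [-0.3, -0.3, -5.2]
grip_width: 0.214
```

Request:
play_rows(increments=[-0.17,-0.45,8,-0.0069,0.0164,0.0112,0.01,-0.27,-0.9,16,-0.0138,0.0327,0.0237,0.01,-0.3,-1.3,23,-0.02,0.047,0.035,0.01,-0.3,-1.3,25.8,-0.0207,0.0491,0.0369,0.01,-0.3,-1.3,25.8,-0.0207,0.0491,0.0369,0.01])

```text
t: 38.45
tcp_pos: [0.4927, -0.2977, 0.1354]
eef_rot: [179.9, 0.5, -15.9]
wrist_force: [-0.2, 1.3, -5.2]
grip_width: 0.214
```

Run:
```python
from h import *
rows([(.4961,-.3005,.10,0,-16.2)]*5,.01)
```

```text
[0.06, 0.46, 0.3, 0.0043, 0.0017, 0.0354, 0.01, 0.06, 0.46, 0.3, 0.0043, 0.0017, 0.0354, 0.01, 0.06, 0.46, 0.3, 0.0043, 0.0017, 0.0354, 0.01, 0.06, 0.46, 0.3, 0.0043, 0.0017, 0.0354, 0.01, 0.06, 0.46, 0.3, 0.0043, 0.0017, 0.0354, 0.01]
```

Request:
play_rows(increments=[0,0,0.3,0.002,0.001,0.015,0.01,0,0,0.3,0.0043,0.0017,0.03,0.01,0,0,0.3,0.0043,0.0017,0.0354,0.01,0,0,0.3,0.0043,0.0017,0.0354,0.01,0,0,0.3,0.0043,0.0017,0.0354,0.01])

```text
t: 39.08
tcp_pos: [0.4965, -0.3013, 0.1008]
eef_rot: [179.9, 0.4, -16.3]
wrist_force: [0.1, -1.3, -4.5]
grip_width: 0.209
```

Run:
```python
from h import *
snap('e1')
p,R=cur(); m=R.as_matrix()
def bar(L,hx=-.0015,hz=HZ): return np.array([p+m@np.array([x+hx,-y,hz-z]) for x,y,z in L])
P=bar([(.15,.009,.0143),(.15,-.009,.0143),(.12,.01,.012),(.12,-.01,.012),(-.06,.01,.012),(-.06,-.01,.012),(-.146,.012,.016),(-.146,-.012,.016),(-.146,-.012,0)])
for n,x,y in(('scene',140,160),('side',300,230)):
    im=cv2.imread(f'pics/e1{n}.png')[y:y+115,x:x+160]; im=cv2.resize(np.clip(im*1.2,0,255).astype('uint8'),None,fx=5,fy=5,interpolation=2)
    for u in proj(P,n): cv2.circle(im,(int((u[0]-x+.5)*5),int((u[1]-y+.5)*5)),3,(0,0,255),1)
    cv2.imwrite(f'pics/e1{n}c.png',im)
```

```text
39.225 [ 0.4966 -0.3012  0.1009] [179.91   0.35 -16.29] [ -2.4  41.6  41.1 105.8 -36.4  47.  -48.7] [-0.1 -0.5 -5. ]
```

View pics/e1scenec.png

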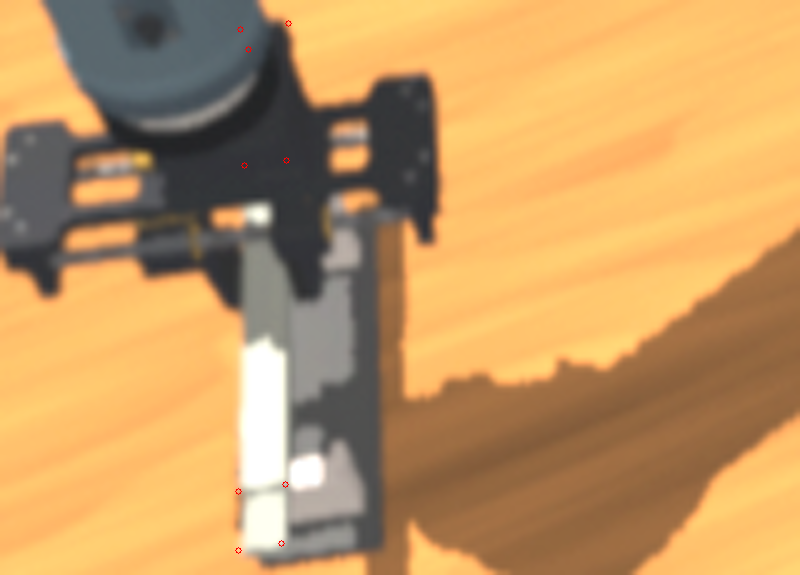

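View pics/e1sidec.png

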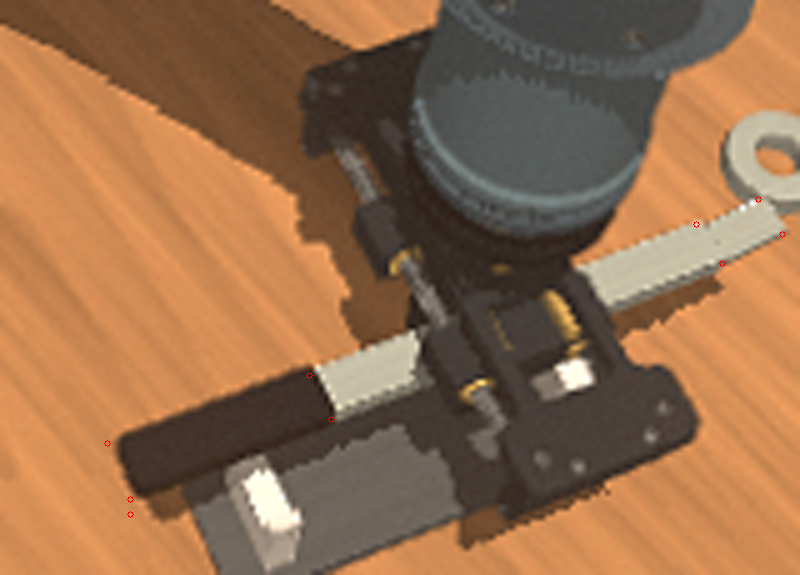

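View pics/e1w.png

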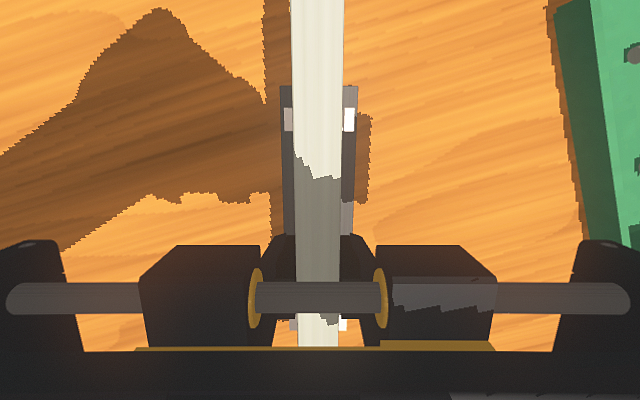

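Request:
play_rows(increments=[0,0,0,0,-0.0005,0.015,0.01,0,0,0,0,-0.0005,0.03,0.01,0,0,0,0,-0.0005,0.045,0.01,0,0,0,0,-0.0005,0.055,0.01,0,0,0,0,-0.0005,0.06,0.01])

```text
t: 39.85
tcp_pos: [0.4957, -0.3005, 0.0396]
eef_rot: [179.9, 0.5, -16.3]
wrist_force: [0.6, -0.1, -3.6]
grip_width: 0.211
```

Request:
play_rows(increments=[0,0,0,0,0,0.002,0.01,0,0,0,0,0,0.004,0.01,0,0,0,0,0,0.0055,0.01,0,0,0,0,0,0.0065,0.01,0,0,0,0,0,0.0065,0.01])

```text
t: 40.48
tcp_pos: [0.496, -0.3005, 0.0341]
eef_rot: [179.9, 0.4, -16.3]
wrist_force: [-0.4, -0.1, -5.5]
grip_width: 0.212
```

Request:
play_rows(increments=[0,0,0,0,0,0.0005,0.01,0,0,0,0,0,0.001,0.01,0,0,0,0,0,0.0015,0.01,0,0,0,0,0,0.0015,0.01,0,0,0,0,0,0.0015,0.01])

```text
t: 41.1
tcp_pos: [0.496, -0.3005, 0.0326]
eef_rot: [179.9, 0.4, -16.3]
wrist_force: [-0.6, 0.5, -4.2]
grip_width: 0.212
```

Request:
play_rows(increments=[0,0,0,0,0,0.0005,0.01,0,0,0,0,0,0.001,0.01,0,0,0,0,0,0.0015,0.01,0,0,0,0,0,0.0015,0.01,0,0,0,0,0,0.0015,0.01])

```text
t: 41.72
tcp_pos: [0.496, -0.3006, 0.0311]
eef_rot: [179.9, 0.4, -16.3]
wrist_force: [-0.6, 0.4, -3.5]
grip_width: 0.211
```

Request:
play_rows(increments=[0,0,0,0,0,0.0005,0.01,0,0,0,0,0,0.001,0.01,0,0,0,0,0,0.0015,0.01,0,0,0,0,0,0.0015,0.01,0,0,0,0,0,0.0015,0.01])

```text
t: 42.35
tcp_pos: [0.4959, -0.3006, 0.0306]
eef_rot: [180.0, 0.4, -16.3]
wrist_force: [-4.0, 2.8, 10.6]
grip_width: 0.208
```

Run:
```python
from h import *
s=env.state();print(s['wrist_force'],s['moment']); snap('e2',0)
for n,x,y in(('scene',140,160),('side',300,230)):
    im=cv2.imread(f'pics/e2{n}.png')[y:y+115,x:x+160]; cv2.imwrite(f'pics/e2{n}c.png',cv2.resize(np.clip(im*1.2,0,255).astype('uint8'),None,fx=5,fy=5,interpolation=2))
```

```text
[-4.04680869  2.79719284 10.57968419] [0.76313806 0.80084033 0.01113349]
42.45 [ 0.496  -0.3006  0.0306] [179.97   0.38 -16.31] [  1.1  47.2  35.8 106.6 -41.3  40.4 -45.1] [-3.8  3.6 10.4]
```

View pics/e2sidec.png

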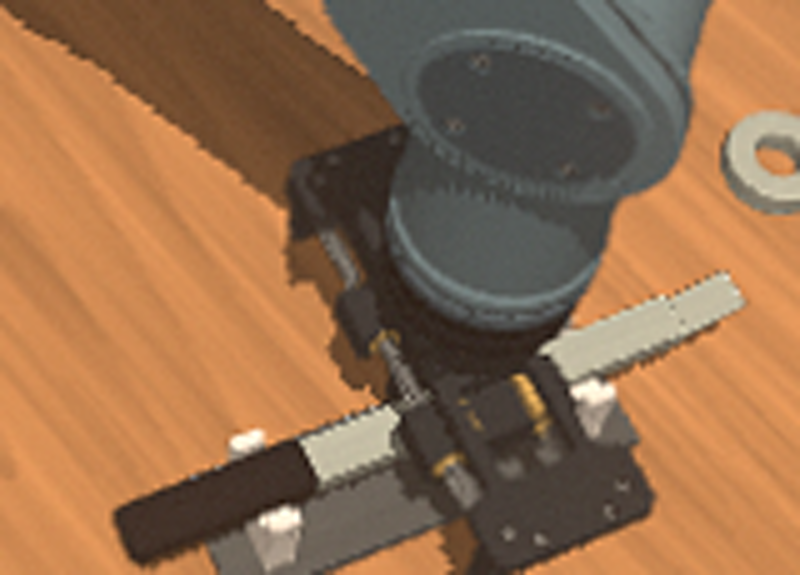

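Seated: the upward force came on, and the bar lies between both pairs of cheeks. I'll release it.

Request:
play_rows(increments=[0,0,0,0,0,-0.0007,0.01,0,0,0,0,0,-0.0007,0.03,0,0,0,0,0,-0.0007,0.06,0,0,0,0,0,-0.0007,0.07,0,0,0,0,0,-0.0007,0.07])

```text
t: 43.08
tcp_pos: [0.4961, -0.3006, 0.0302]
eef_rot: [179.9, 0.4, -16.3]
wrist_force: [0.4, -0.3, -0.6]
grip_width: 0.643
```

Request:
play_rows(increments=[0,0,0,0,0,-0.01,0.07,0,0,0,0,0,-0.04,0.07,0,0,0,0,0,-0.09,0.07,0,0,0,-0.03,0,-0.14,0.07,0,0,0,-0.06,0,-0.19,0.07])

```text
t: 43.7
tcp_pos: [0.439, -0.2838, 0.2226]
eef_rot: [179.9, 0.4, -16.3]
wrist_force: [0.4, 0.7, 1.0]
grip_width: 0.793
```

Request:
play_rows(increments=[0,0,0,-0.03,0.04,0,0.07,0,0,0,-0.03,0.09,0,0.07,0,0,0,-0.03,0.12,0,0.07,0,0,0,-0.03,0.12,0,0.07,0,0,0,-0.03,0.12,0,0.07])

```text
t: 44.32
tcp_pos: [0.3775, -0.3898, 0.2211]
eef_rot: [180.0, 0.4, -16.3]
wrist_force: [0.1, 0.9, -0.3]
grip_width: 0.799
```

```bash
python3 lift.py f
python3 - <<'E'
import cv2,numpy as np
for n,x,y in(('scene',150,170),('side',310,260)):
    im=cv2.imread(f'pics/f{n}.png')[y:y+115,x:x+160]; cv2.imwrite(f'pics/f{n}r.png',cv2.resize(im,None,fx=5,fy=5,interpolation=2))
E
```

```text
44.425 [ 0.3779 -0.3893  0.221 ] [179.97   0.4  -16.19] [  3.4  29.1  50.6 107.4 -26.5  56.5 -40.5] [-0.3  0.1  0.3]Traceback (most recent call last):
  File "lift.py", line 10, in <module>
    cc,s=ecc(g('u'+n),g(k+n),r0); print(n,round(cc,3),s.round(2),'mm',(s@dz/(dz@dz)).round(2))
         ~~~^^^^^^^^^^^^^^^^^^^^
  File "lift.py", line 7, in ecc
    cc,W=cv2.findTransformECC(T,b,W,cv2.MOTION_TRANSLATION,(3,200,1e-5),None,3); return cc,W[:,2]-[x,y]
         ~~~~~~~~~~~~~~~~~~~~^^^^^^^^^^^^^^^^^^^^^^^^^^^^^^^^^^^^^^^^^^^^^^^^^^
cv2.error: OpenCV(4.12.0) /io/opencv/modules/video/src/ecc.cpp:589: error: (-7:Iterations do not converge) The algorithm stopped before its convergence. The correlation is going to be minimized. Images may be uncorrelated or non-overlapped in function 'findTransformECC'
```

View pics/fscener.png

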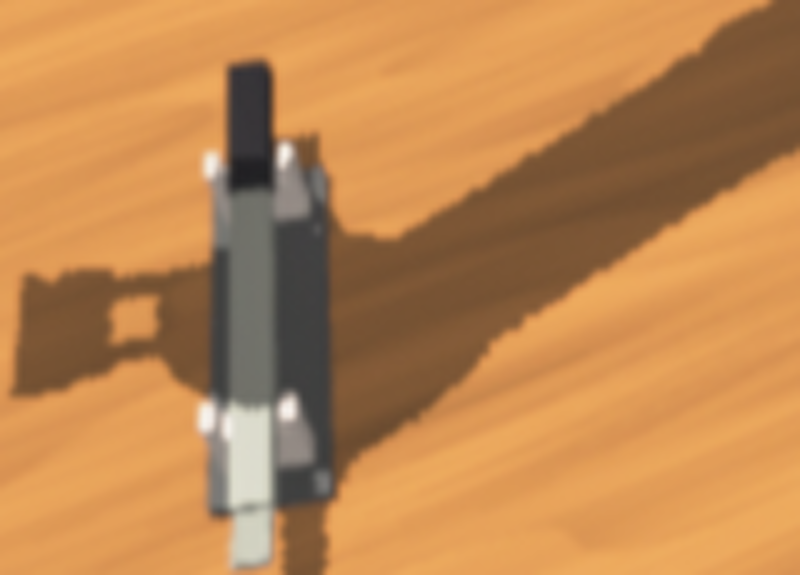

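View pics/fsider.png

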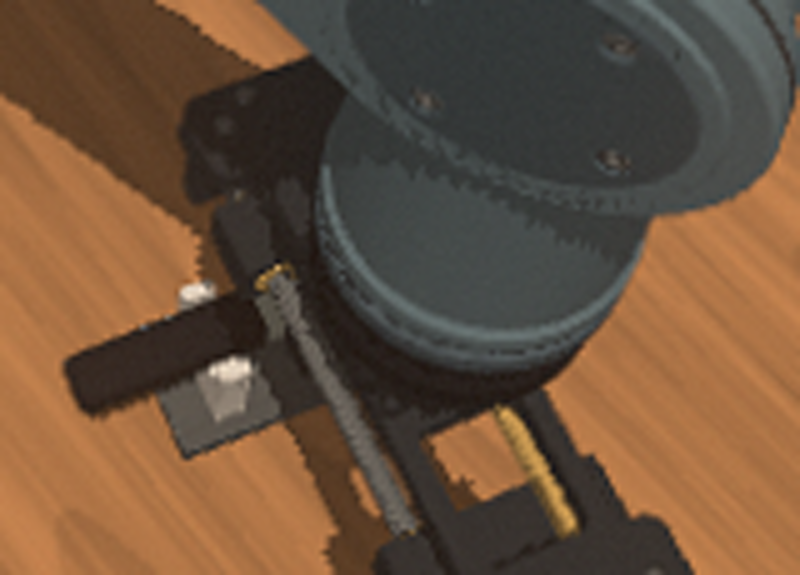

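View pics/fscene.png

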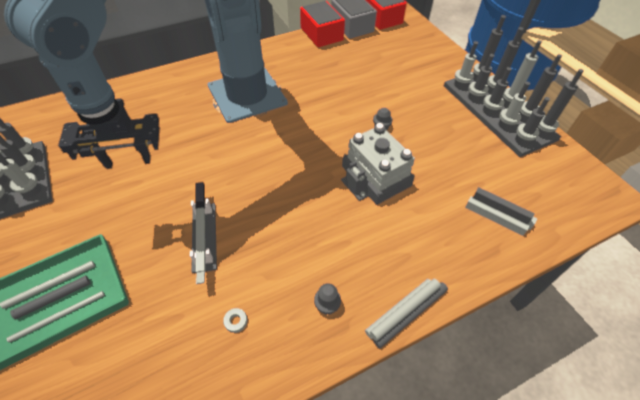

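Run:
```python
from h import *
g=lambda f:cv2.cvtColor(cv2.imread(f'pics/{f}.png'),cv2.COLOR_BGR2GRAY).astype(np.float32)
def ecc(a,b,r):
    x,y,w,h=r; T=a[y:y+h,x:x+w]; W=np.eye(2,3,dtype=np.float32); W[:,2]=(x,y)
    cc,W=cv2.findTransformECC(T,b,W,cv2.MOTION_TRANSLATION,(3,200,1e-5),None,3); return cc,W[:,2]-[x,y]
X=np.r_[C,.117]
for n,r,a,ks in (('scene',(372,137,20,18),'scene0',('uscene','l4scene','o1scene','fscene')),('side',(249,145,22,20),'side0',('uside','l4side','o1side','fside'))):
    dz=(proj(X+[0,0,.001],n)-proj(X,n))[0]
    for k in ks:
        try: cc,s=ecc(g(a),g(k),r); print(k,round(cc,3),'mm',(s@dz/(dz@dz)).round(2))
        except Exception as ex: print(k,'fail')
for n,r in (('scene',(220,305,32,30)),('scene',(308,278,38,42)),('scene',(372,105,22,14))):
    print(ecc(g('scene0'),g('fscene'),r))
```

```text
uscene 0.997 mm 0.11
l4scene 0.996 mm 9.89
o1scene 0.996 mm 9.87
fscene 0.996 mm 9.86
uside 0.994 mm 0.31
l4side 0.978 mm 9.57
o1side 0.979 mm 9.5
fside fail
(0.9995831827414146, array([ 0.02084351, -0.01141357]))
(0.9993208790790223, array([-0.03475952, -0.05557251]))
(0.625228737585671, array([-0.14990234, -5.79230499]))
```

```bash
python3 -c "
from h import *
s=env.state();print(s['t'],s['wrist_force'].round(2),np.abs(s['joint_vel']).max()); print(env.close_job())"
```

```text
44.425 [-0.35  0.13  0.34] 0.2446488206303056
the job is handed in; nothing more can be done
None
```

The top plate is levered up against its stop collars and the bar is back on its rest. I handed the job in at 44.4 s of the 72 s allowed; no verdict is reported.

**What I did:** I took the bar from its rest, put the toe about 20 mm into the slot and rested the shaft on the fulcrum. With the fingers shut, I pressed the handle down. The push force stayed at 10 to 12 N on the way up. It then rose to 17.5 N at the collars, where I stopped, below the roughly 24 N that counts as forcing. I then re-gripped the bar, tilted the toe free, drew the bar out and laid it back.

**Last checks:**
- **Plate:** it rose 9.5 to 9.9 mm by image tracking, and it did not move after I released the bar or drew it out. In the pictures the collars sit flush on it. This measure is only good to a few tenths of a millimetre. So the finding that the plate is within 0.7 mm of the collars also relies on the rise in force at the end.
- **Bar:** in the scene picture it lies in both saddles within about a pixel of where it started.
- **Bearing and the nearer holder:** they moved less than 0.1 pixel. Tracking the far holder gave no valid result, because the risen plate overlaps it in that view. It looks unmoved to the eye.
- **Disagreements:** measured heights differed from the text by about 2 mm, and the bar touched down on the crest and rest 1.5 to 3 mm lower than I had worked out, so I lowered it by feel. The last side-view plate check failed because the image tracking did not converge.

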